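Restock a tea tin through a sprung gate

ROBOT

A 6-joint arm with a two-finger parallel gripper is mounted at the origin on the work surface. World frame = base frame: x ahead of the robot, y to its left, z up, the work surface at z = 0. Lengths are in mm, angles in rad, forces in N, time in s.
With the tool pointing down it reaches from about 275 to 750 mm from the base axis. Payload 10.2 kg.
Tool frame: the origin (TCP) lies at the very end of the fingers, on their centre line; the grasp point (between the pads) lies 19 mm behind it; z points along the fingers, y is the direction in which the jaws open and shut (so a half turn about z gives the same grasp; the last joint's range is limited). The gripper opens to 85 mm and grips with 20 to 120 N. Pads are 22 mm wide; open, the fingers measure 114 mm over their backs; the gripper's body (76 mm by 85 mm) begins 54 mm behind the grasp point. The pads swing forward as they close: fully open they stand 13 mm farther back than shut.
Start: joints at [0.951, 0.313, 1.498, -0, 1.331, -0.223], TCP at [202.909, 484.21, 231.294] pointing down, gripper open.
Joint ranges: [-2.94, 2.94], [-0.97, 2.17], [0.19, 2.56], [-1.23, 4.37], [0.02, 3.11], [-2.88, 2.88]. Speed limits (rad/s): [2.39, 2.39, 3.01, 3.14, 3.14, 3.14].

INTERFACE

Orientations are given as a unit quaternion [w, x, y, z].
In Python, from rig import ctrl, eyes, order gives the robot as it stands.
- The arm moves only by the tool move_arm, never from a script. Its argument "deltas" is a list of rows, each a list of 6 numbers: the shift along the tool's x, y, z in cm, then the turn, a rotation vector about the tool's x, y, z in degrees. A call has exactly 10 rows; each row shifts and turns the commanded pose from where the row before left it, along the tool's axes as they then stand; what a row does not reach is not made up. A row lasts 1/10 s, in which the tool goes at most 50 mm and 8.59 degrees, less where a joint would pass 70% of its speed; a pose out of reach is approached as far as the arm can. A call is refused whole if a number of a shift passes 5 or a number of a turn 8.59, either way. A call with a gripper value outside its range is refused whole. "grip" is the finger opening in cm, from 0 to 8.54, set as the call begins (left out, the last holds). The fingers move at their own pace and stop on an object; "newtons" is the grip in N (left out, the last holds). Time passes only in rows, so rows that do not move let the fingers close, or fill a call up. It gives the time, the measured TCP pose, the force and the opening at its end, in the units of the state.
- ctrl.sense(): the state, without advancing time (a new reading comes with each control period).
- eyes.capture(name): name is "side" or "top" or "wrist"; returns the picture (400x640x3 uint8, blue, green, red); there is no depth.
- eyes.camera_params(name): a dict with "K" (3x3 intrinsics, pixels), "camera_from_world" (4x4, takes a point from world to camera coordinates). Camera axes: x right, y down, z forward; pixel columns grow to the right and rows downward; lengths in mm; the calibration is good to about 2 mm. A picture is of the moment at which its call begins: read the wrist's pose just before it. camera_params takes no time and is no camera call; for the wrist camera it gives the pose at the moment of the call.
- order.finish_job(): hands the job in, once; it reports no verdict.
The state is a dict: "time_s": time; "joints": joint angles; "dq": joint speeds; "tau": joint torques, N m; "eef_pos": TCP position; "ee_rot": TCP orientation; "force": force on the tool from outside, world axes, zero at the start; "wrist_torque": the same for the moment, N m; "grip_width": opening from 0.0 (shut) to 1.0 (fully open).
Only numpy, scipy, OpenCV 4.12 (cv2) and the standard library are available. Lean on these libraries where they do the work, as an engineer would, in place of code of your own. Each camera call takes 0.05 s, during which the arm holds its last target.

TASK

Push the tray's self-closing gate open with one finger and, while that finger holds it open, push the small tea tin through with the other finger, sliding it upright along the tray floor until it is clear of the gate's swing. Then withdraw so that the gate shuts fully behind the tin. Do not pinch or lift the tin, do not force the gate open with the tin or let the gate strike it, and leave the tall canisters and the cup alone.

Things in the scene. Friction and masses are not known exactly. Their poses are not given: they have to be found in the camera images.
- tray: Low dark steel tray with brass walls, fixed to the counter, open from above, place and yaw vary. Origin: on the counter, in the shut gate's plane. +x is the way through the gate, +y the hinge side, z up. Floor plate x -205 to 225 mm, y -81 to 96 mm, top 6 mm above the counter. Walls are 6 mm thick, tops 34 mm above the counter. Before the gate (x < 0) there is no wall but the rail.
- rail (a point): Rail, the low wall on the tray's -y side along its whole length: this point lies on its inner face (tray y = -72 mm) at the top, at x = 0.
- pen (a point): Point on the floor of the pen behind the gate, at tray x = 110, y = 12 mm. The pen's side wall has its inner face at tray y = +89 mm (from x = 0), its end wall at x = +219 mm.
- gate (a joint): Opening angle of the gate, rad: 0 shut, up to 1.6. It swings only to the tray's +x, into the pen. An upright steel plate 6 mm thick, 8 to 60 mm above the counter; shut, it reaches from the hinge (tray y = +82 mm) to y = -60 mm; its free edge sweeps a 142 mm radius. A spring shuts it: 0.16 N m when shut, plus 0.13 N m per rad; damping 0.06 N m s/rad.
- gate_edge (a point): Middle of the gate's free edge, 35 mm above the counter, 142 mm from the hinge line.
- gate_hinge (a point): Point on the gate's upright hinge line, 35 mm above the counter, at tray x = 0, y = +82 mm. A hinge post 13 mm thick with a ball on top stands there, 78 mm above the counter in all.
- tin_center (a point): Centre of the small tea tin, 22 mm above its foot: upright cream cylinder 54 mm in diameter, 44 mm tall, plus a black knob 15 mm wide whose top is 17 mm higher; about 150 g. It stands loose on the tray floor before the gate, its centre 80 to 135 mm from the gate's plane, its side 9 to 32 mm off the rail. z is its upright axis.
- canister_a_center (a point): Bystander: tall cream canister 90 mm in diameter, 125 mm tall plus a black knob to 147 mm, loose on the counter near an end of the tray; this point is 62 mm up.
- canister_b_center (a point): Bystander: the same kind of tall canister, near the other end of the tray; this point is 62 mm up.
- cup: Bystander: white open cup 72 mm wide and 60 mm tall, loose on the counter near the pen end of the tray; origin at the centre of its foot.
Things that resemble listed ones, but are neither listed nor needed, are in the scene too. What is shaped like the part that bears tin_center but green or purple is not meant.

How it is judged (in metres and radians):
On the way, in this order (a step that is already met when the one before it is completed fails the run):
1. a finger pushes the gate open while the tin is still in front of it (value of joint gate above 0.45 rad and contact force between the fingers and gate above 0.1 N and x of tin_center in the frame of tray below 0 m), for 0.05 s.
2. the tin is pushed through the gateway by one finger while another holds the gate open (x of tin_center in the frame of tray above 0.01 m and value of joint gate above 0.45 rad and contact force between the fingers and gate above 0.1 N and contact force between the fingers and tin above 0.05 N), for 0.05 s.
At the end, for the whole second after the job is handed in: The tin stands upright (within 0.1 rad) and still on the tray floor in the pen behind the gate (its centre 30 mm or more past the gate's closed plane), and the gate has swung shut (under 0.06 rad) (x of tin_center in the frame of tray between 0.03 and 0.195 m and y of tin_center in the frame of tray between -0.05 and 0.07 m and z of tin_center in the frame of tray below 0.034 m and angle between tin_center's own z axis and vertical below 0.1 rad and linear speed of tin below 0.01 m/s and value of joint gate below 0.06 rad); the robot touches nothing.
It fails at once if the tin is lifted more than 10 mm (z of tin_center in the frame of tray above 0.038 m).
It fails at once if the tin is tipped (angle between tin_center's own z axis and vertical above 0.35 rad).
It fails at once if the gate is forced with the tin or strikes the tin (more than 1.5 N between them) (contact force between tin and gate above 1.5 N).
It fails at once if a canister or the cup is moved more than 15 mm (distance of any of canister_a_center, canister_b_center, cup from where it was at the start of the episode above 0.015 m).
It also fails if it takes over 51 s, if anything falls off the work surface, if the arm or the gripper's body presses on something with over 40 N, if the wrist force passes 120 N, or if a joint passes its speed limit or range.

## Working session

There is one attempt and no reset: what is moved stays moved. The work goes in short steps, Python scripts to look and compute and a tool call to move; the robot and the scene stay as the last step left them, time stands still between calls to the robot, and variables do not carry over. Pictures are saved under pics/ and viewed, and the job is handed in when it is done.

Besides the shell and the picture viewer there is one more tool, called as name([rows], argument=value, ...), one row to a line, values as JSON. move_arm: Moves the arm, as the interface text tells. Its arguments: {"type":"object","properties":{"deltas":{"type":"array"},"grip":{"type":"number"},"newtons":{"type":"number"}},"required":["deltas"]}

```bash
mkdir -p pics; python3 - <<'E'
from rig import ctrl, eyes, order
import cv2
print(ctrl.sense())
for n in ("side","top","wrist"):
    p=eyes.camera_params(n); print(n,p["K"],p["camera_from_world"])
    cv2.imwrite(f"pics/{n}0.png",eyes.capture(n))
E
```

```text
{'time_s': 0.0, 'joints': array([ 9.50619123e-01,  3.13450532e-01,  1.49845650e+00, -1.40751349e-05,
        1.33100822e+00, -2.23383577e-01]), 'dq': array([-0.00148458, -0.00020539, -0.00065758, -0.00083585,  0.00128838,
        0.0005548 ]), 'tau': array([ 1.25598617e-03, -4.12274551e+01, -2.59736001e+01, -1.19781666e-04,
        4.19944874e-03, -1.36217075e-06]), 'eef_pos': array([202.74048211, 483.98438749, 230.72750046]), 'ee_rot': array([-2.64489933e-04,  1.97096160e-01,  9.80383938e-01, -6.06141560e-04]), 'force': array([-0.2803396 , -0.18608206,  0.44885299]), 'wrist_torque': array([ 0.0223753 , -0.01665756,  0.02859999]), 'grip_width': 0.9987701503142162}
side [[403.9816179    0.         322.24286055]
 [  0.         403.9816179  203.72493394]
 [  0.           0.           1.        ]] [[ 8.79390125e-01 -4.75824473e-01 -1.62504923e-02 -4.45773128e+02]
 [-3.45774858e-01 -6.14832565e-01 -7.08816383e-01  2.40197405e+02]
 [ 3.27280850e-01  6.28945139e-01 -7.05205826e-01  1.05150503e+03]
 [ 0.00000000e+00  0.00000000e+00  0.00000000e+00  1.00000000e+00]]
top [[446.15557689   0.         324.47802697]
 [  0.         446.15557689 200.76214129]
 [  0.           0.           1.        ]] [[ 1.04721337e-02 -9.99816994e-01  1.60097905e-02 -7.14170348e+00]
 [-9.88587007e-01 -1.27581770e-02 -1.50109823e-01  5.26431970e+02]
 [ 1.50286608e-01 -1.42551007e-02 -9.88539694e-01  1.28122763e+03]
 [ 0.00000000e+00  0.00000000e+00  0.00000000e+00  1.00000000e+00]]
wrist [[354.55368915   0.         314.31863574]
 [  0.         354.55368915 198.04519031]
 [  0.           0.           1.        ]] [[ 3.86829946e-01  9.22150971e-01 -4.23274951e-04 -5.24973416e+02]
 [ 8.82893577e-01 -3.70229417e-01  2.88840977e-01 -3.76279181e+01]
 [ 2.66198279e-01 -1.12106046e-01 -9.57376995e-01  3.79804414e+02]
 [ 0.00000000e+00  0.00000000e+00  0.00000000e+00  1.00000000e+00]]
```

View pics/top0.png

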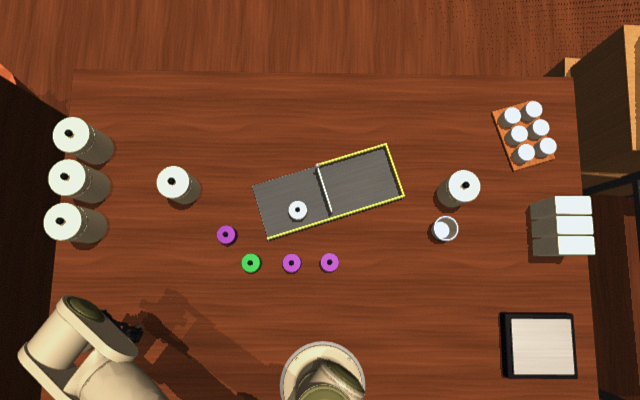

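View pics/side0.png

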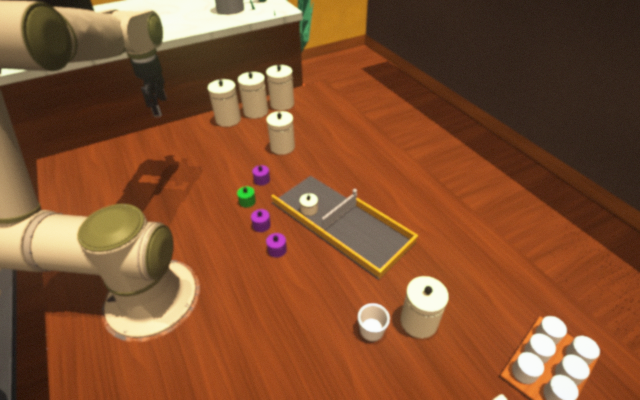

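View pics/wrist0.png

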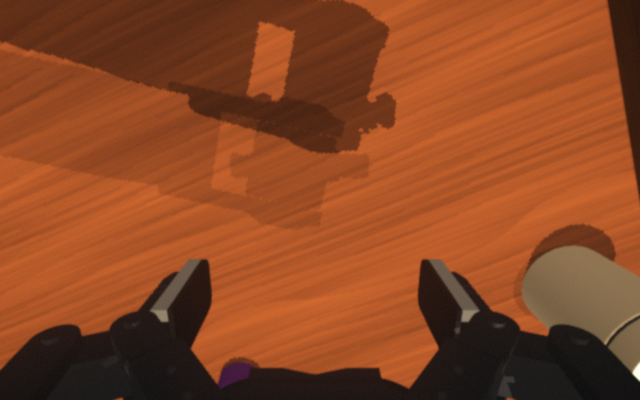

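```bash
cat > h.py <<'E'
import numpy as np, cv2
from rig import ctrl, eyes, order
def ray(n,u,v,z,p=None):
    p=p or eyes.camera_params(n); T=np.array(p["camera_from_world"]);R=T[:3,:3];c=-R.T@T[:3,3]
    d=R.T@np.linalg.inv(p["K"])@np.array([u,v,1.]); return c+d*(z-c[2])/d[2]
def proj(n,X,p=None):
    p=p or eyes.camera_params(n); T=np.array(p["camera_from_world"]); x=p["K"]@(T[:3,:3]@np.array(X)+T[:3,3]); return x[:2]/x[2]
E
python3 - <<'E'
import cv2
a=cv2.imread("pics/top0.png")[135:250,240:420]; cv2.imwrite("pics/top0c.png",cv2.resize(a,None,fx=4.4,fy=4.4,interpolation=cv2.INTER_CUBIC))
a=cv2.imread("pics/side0.png")[165:285,255:435]; cv2.imwrite("pics/side0c.png",cv2.resize(a,None,fx=4.4,fy=4.4,interpolation=cv2.INTER_CUBIC))
E
```

```text
(no output)
```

View pics/top0c.png

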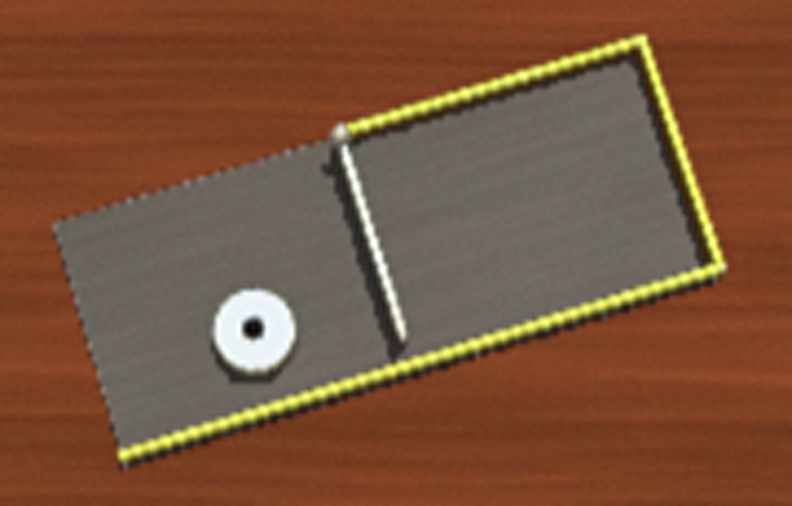

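View pics/side0c.png

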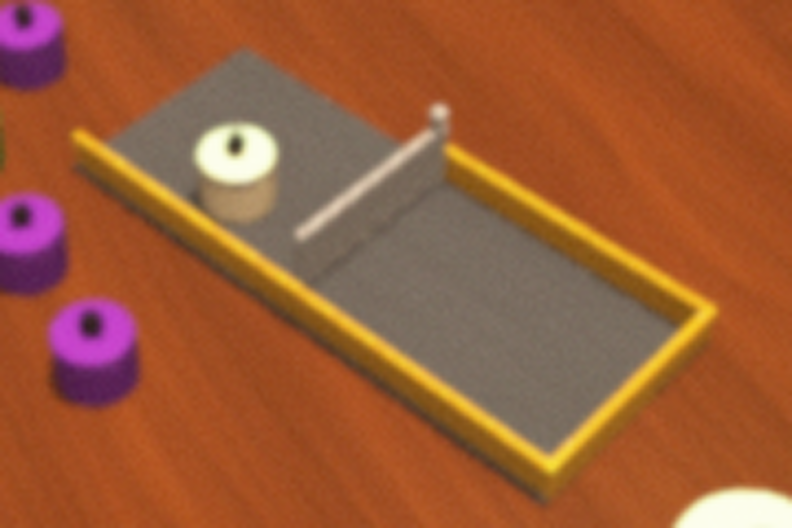

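```bash
cat > meas.py <<'E'
from h import *
from scipy.optimize import least_squares
im=cv2.imread("pics/top0.png"); p=eyes.camera_params("top")
hsv=cv2.cvtColor(im,cv2.COLOR_BGR2HSV)
m=cv2.inRange(hsv,(22,110,110),(35,255,255)); m[:135]=0;m[250:]=0;m[:,:240]=0;m[:,420:]=0
vs,us=np.nonzero(m); P=np.array([ray("top",u,v,34,p)[:2] for u,v in zip(us,vs)])
print(len(P))
# wall centre lines in tray frame: y=-75 (x -205..225), y=92 (0..225), x=222
def loc(q,P):
    c,s=np.cos(q[2]),np.sin(q[2]); d=P-q[:2]; return np.c_[d@[c,s],d@[-s,c]]
def res(q):
    l=loc(q,P); return np.min(np.abs(np.c_[l[:,1]+75,l[:,1]-92,l[:,0]-222]),1)
g=ray("top",240+372/4.4,135+240/4.4,60,p)[:2]
q=least_squares(res,[g[0],g[1],-np.pi/2+0.28],loss="soft_l1").x
print("tray",q,np.degrees(q[2]),"rms",np.sqrt(np.mean(res(q)**2)),"gate guess",g)
l=loc(q,P); print("extent",l.min(0),l.max(0))
w=cv2.inRange(im,(200,200,200),(255,255,255))
n,lab,st,ce=cv2.connectedComponentsWithStats(w[180:235,280:312]); 
k=1+np.argmax(st[1:,4]); print(st[k]); b=(lab==k).astype(np.uint8); c=cv2.findContours(b,0,1)[0][0]; (u,v),r=cv2.minEnclosingCircle(c)
u+=280;v+=180
T=ray("top",u,v,50,p); print("tin px",u,v,r,"world",T,"diam",2*r*np.linalg.norm(T-np.array([0,0,0])*0)*0+2*r*(ray('top',u+1,v,50,p)-T)[1],"tray",loc(q,T[None,:2]))
def wld(x,y,z):
    c,s=np.cos(q[2]),np.sin(q[2]); return np.array([q[0]+c*x-s*y,q[1]+s*x+c*y,z])
for nm,X in dict(railstart=(-205,-78,34),cornR=(225,-78,34),cornL=(225,95,34),hinge=(0,82,78),edge=(0,-60,60),tinknob=(*loc(q,T[None,:2])[0],67)).items():
    a=proj("top",wld(*X),p); s=proj("side",wld(*X)); print(nm,wld(*X).round(1),"crop top",((a-[240,135])*4.4).round(),"crop side",((s-[255,165])*4.4).round())
np.save("q.npy",q)
E
python3 meas.py
```

```text
716
tray [548.72038403  -2.28321328  -1.25400634] -71.8492708566631 rms 2.3489081442408626 gate guess [ 5.56608065e+02 -5.49654168e-01]
extent [-202.67623062  -79.05189353] [225.57707185  95.95658074]
[  9  21  18  18 224]
tin px 297.43641662597656 209.46531867980957 8.809057235717773 world [498.14896676  78.01970305  50.        ] diam -51.50873695500285 tray [[-92.0609674  -23.03920347]]
railstart [410.7 168.2  34. ] crop top [116. 459.] crop side [ 64. 129.]
cornR [ 544.7 -240.4   34. ] crop top [724. 269.] crop side [544. 466.]
cornL [ 709.1 -186.5   34. ] crop top [643.  33.] crop side [710. 304.]
hinge [626.6  23.3  78. ] crop top [338. 130.] crop side [432. 103.]
edge [491.7 -21.   60. ] crop top [402. 337.] crop side [289. 233.]
tinknob [498.1  78.   67. ] crop top [252. 324.] crop side [229. 130.]
```

```bash
cat > plan.py <<'E'
import numpy as np
def boxes(c,phi):
    s=np.array([np.cos(phi),np.sin(phi)]);t=np.array([-s[1],s[0]])
    f=lambda a,b:np.array([c+s*i+t*j for i,j in((a,-11),(b,-11),(b,11),(a,11))])
    return f(42.5,57),f(-42.5,-57)
def gate(A):
    th=0;r=0
    for P in A:
        dx,dy=P[0],P[1]-82;rho=np.hypot(dx,dy);psi=np.arctan2(dx,-dy)
        if rho<142:
            a=psi+np.arcsin(min(1,3/rho))
            if a>th: th,r=a,rho
    return th,r
def push(T,B,c,phi):
    s=np.array([np.cos(phi),np.sin(phi)]);t=np.array([-s[1],s[0]])
    for _ in range(5):
        l=np.array([(T-c)@s,(T-c)@t]); k=np.clip(l,[-57,-11],[-42.5,11]); d=l-k;n=np.hypot(*d)
        a=None
        if n<27: T=T+(s*d[0]+t*d[1])/max(n,1e-6)*(27-n); a=np.degrees(np.arctan2(*(s*d[0]+t*d[1])[::-1]))
        T=np.array([T[0],max(T[1],-45)])
        if n>=26.99: break
    return T
def sim(way,T,N=25,verbose=True):
    # way: list of (Bcorner x,y (pad,-t corner), phi deg)
    rows=[]
    def cen(w):
        phi=np.radians(w[2]); s=np.array([np.cos(phi),np.sin(phi)]);t=np.array([-s[1],s[0]])
        return np.array(w[:2])+42.5*s+11*t, phi
    T=np.array(T,float)
    for i in range(len(way)-1):
        for k in range(N):
            w=np.array(way[i])+(np.array(way[i+1])-way[i])*(k+1)/N
            c,phi=cen(w);A,B=boxes(c,phi);T=push(T,B,c,phi);th,r=gate(A)
            n=np.array([-np.cos(th),-np.sin(th)]);d=(T-[0,82])@n-3-27
            # beyond free edge: use segment distance
            e=np.array([0,82])+142*np.array([np.sin(th),-np.cos(th)])
            along=(T-[0,82])@np.array([np.sin(th),-np.cos(th)])
            if along>142: d=np.hypot(*(T-e))-30
            dA=min(np.hypot(*(T-p)) for p in A)-27
            rows.append((*w,*c,*T,th,r,d,dA,A[:,1].max()))
        if verbose: print(np.round(rows[-1],2))
    return rows
if __name__=="__main__":
    T=(-92,-23)
    way=[(-125,-12,45),(-112,-14,45),(-60,-33,45),(-20,-33,50),(20,-33,58),(60,-33,68),(100,-34,80),(125,-36,84)]
    print("corner x y phi | tool c | tin | theta r | gateclear Aclear Aymax")
    R=np.array(sim(way,T)); print("min gate clear",R[:,9].min(), R[:,10].min(), R[:,7].max())
    on=R[R[:,7]>0]; print(on[0].round(2))
E
python3 plan.py
```

```text
corner x y phi | tool c | tin | theta r | gateclear Aclear Aymax
[-112.    -14.     45.    -89.73   23.83  -87.32  -24.96    0.      0.
   57.32   52.4    71.91]
[-60.   -33.    45.   -37.73   4.83 -35.81 -45.     0.29  45.83  41.02
  53.56  52.91]
[-20.   -33.    50.    -1.11   6.63   4.19 -45.     0.92  36.63  68.11
  55.91  57.36]
[ 20.   -33.    58.    33.19   8.87  44.19 -45.     1.29  57.3   79.46
  59.63  63.04]
[ 60.   -33.    68.    65.72  10.53  84.27 -45.     1.42  78.23  83.17
  64.13  67.5 ]
[100.   -34.    80.    96.55   9.76 125.48 -45.     1.45  96.66  81.58
  68.31  67.81]
[125.   -36.    84.   118.5    7.42 151.2  -45.     1.45 136.73  80.78
  68.12  65.25]
min gate clear 23.27333456845446 49.20701428080662 1.4544875162705384
[-7.248e+01 -2.844e+01  4.500e+01 -5.021e+01  9.390e+00 -5.117e+01
 -4.500e+01  2.000e-02  4.014e+01  2.393e+01  5.892e+01  5.747e+01]
```

```bash
python3 - <<'E'
from plan import *
for T in ((-92,-23),(-88,-20),(-95,-26)):
    way=[(-130,-10,45),(-112,-14,45),(-60,-33,45),(-20,-33,50),(20,-33,60),(60,-33,74),(95,-35,84),(116,-36,89)]
    R=np.array(sim(way,T)); print("min gate clear",R[:,9].min(), R[:,10].min(), R[:,7].max())
q=np.load("q.npy"); print(q)
E
python3 - <<'E'
from h import *
s=ctrl.sense(); print(s['eef_pos'],s['ee_rot'])
E
```

```text
[-112.    -14.     45.    -89.73   23.83  -87.34  -24.99    0.      0.
   57.34   52.44   71.91]
[-60.   -33.    45.   -37.73   4.83 -35.81 -45.     0.29  45.83  41.02
  53.56  52.91]
[-20.   -33.    50.    -1.11   6.63   4.19 -45.     0.92  36.63  68.11
  55.91  57.36]
[ 20.   -33.    60.    31.72   9.31  44.19 -45.     1.29  53.74  79.66
  60.55  64.17]
[ 60.   -33.    74.    61.14  10.89  84.65 -45.     1.42  67.6   82.56
  66.72  68.71]
[ 95.   -35.    84.    88.5    8.42 121.1  -45.     1.43 106.93  78.65
  69.09  66.25]
[116.   -36.    89.   105.74   6.69 142.85 -45.     1.44 119.18  78.5
  70.35  63.87]
min gate clear 23.380834450467404 49.43151670303379 1.4399884891907435
[-112.    -14.     45.    -89.73   23.83  -85.81  -20.55    0.      0.
   55.81   47.78   71.91]
[-60.   -33.    45.   -37.73   4.83 -36.13 -20.37   0.29  45.83  34.2
  32.73  52.91]
[-20.   -33.    50.    -1.11   6.63 -16.03  -1.08   0.92  36.63  45.63
  31.18  57.36]
[ 20.   -33.    60.    31.72   9.31 -11.58   6.17   1.29  53.74  46.05
  44.36  64.17]
[ 60.   -33.    74.    61.14  10.89 -11.58   6.17   1.
[... 413 characters left out ...]
5.81 -45.     0.29  45.83  41.02
  53.56  52.91]
[-20.   -33.    50.    -1.11   6.63   4.19 -45.     0.92  36.63  68.11
  55.91  57.36]
[ 20.   -33.    60.    31.72   9.31  44.19 -45.     1.29  53.74  79.66
  60.55  64.17]
[ 60.   -33.    74.    61.14  10.89  84.65 -45.     1.42  67.6   82.56
  66.72  68.71]
[ 95.   -35.    84.    88.5    8.42 121.1  -45.     1.43 106.93  78.65
  69.09  66.25]
[116.   -36.    89.   105.74   6.69 142.85 -45.     1.44 119.18  78.5
  70.35  63.87]
min gate clear 23.888388254911334 53.2146224970012 1.4399884891907435
[548.72038403  -2.28321328  -1.25400634]
[202.78616791 484.03868924 230.86690119] [-2.02634137e-04  1.97093550e-01  9.80384558e-01 -4.59274340e-04]
```

```bash
cat > go.py <<'E'
from h import *
from scipy.spatial.transform import Rotation as Ro
q=np.load("q.npy")
def pose_tray(cx,cy,z,phi):
    c,s=np.cos(q[2]),np.sin(q[2]); P=np.array([q[0]+c*cx-s*cy,q[1]+s*cx+c*cy,z])
    y=phi+q[2]; Y=np.array([np.cos(y),np.sin(y),0]);Z=np.array([0,0,-1.]);X=np.cross(Y,Z)
    return P,np.c_[X,Y,Z]
def corner(x,y,phid):
    phi=np.radians(phid);s=np.array([np.cos(phi),np.sin(phi)]);t=np.array([-s[1],s[0]]);return (*(np.array([x,y])+42.5*s+11*t),phi)
def cur():
    s=ctrl.sense();w=s['ee_rot'];return s['eef_pos'],Ro.from_quat(np.r_[w[1:],w[0]]).as_matrix(),s
def where():
    P,R,s=cur(); c,sn=np.cos(q[2]),np.sin(q[2]); d=P[:2]-q[:2]
    phi=np.arctan2(R[1,1],R[0,1])-q[2]; cx,cy=d@[c,sn],d@[-sn,c]
    S=np.array([np.cos(phi),np.sin(phi)]);t=np.array([-S[1],S[0]]);k=np.array([cx,cy])-42.5*S-11*t
    print("t %.2f tool tray"%s['time_s'],np.round([cx,cy,P[2]],1),"phi %.1f"%np.degrees(phi),"corner",k.round(1),"F tray",np.round([s['force'][:2]@[c,sn],s['force'][:2]@[-sn,c],s['force'][2]],1),"grip",round(s['grip_width'],3)); return k,np.degrees(phi),P[2]
def rows(P0,R0,P1,R1,n):
    rv=(Ro.from_matrix(R0.T@R1)).as_rotvec();out=[];P,R=P0,R0
    for i in range(n):
        Pn=P0+(P1-P0)*(i+1)/n;Rn=R0@Ro.from_rotvec(rv*(i+1)/n).as_matrix()
        d=R.T@(Pn-P)/10; out.append([round(float(v),2)+0 for v in np.r_[d,np.degrees(rv/n)]]);P,R=Pn,Rn
    return out
def path(way,n,z):
    """from the current pose through corner waypoints (x,y,phi) at height z, n rows each"""
    out=[];P,R,_=cur()
    k,ph,z0=where(); prev=np.array([*k,ph,z0])
    for w in way:
        w=np.array([w[0],w[1],w[2],z if len(w)<4 else w[3]],float)
        for i in range(n):
            v=prev+(w-prev)*(i+1)/n; cx,cy,phi=corner(*v[:3]); Pn,Rn=pose_tray(cx,cy,v[3],phi)
            d=R.T@(Pn-P)/10;rv=np.degrees(Ro.from_matrix(R.T@Rn).as_rotvec()); out.append([round(float(x),2)+0 for x in np.r_[d,rv]]);P,R=Pn,Rn
        prev=w
    for i in range(0,len(out),10): print(out[i:i+10])
E
python3 - <<'E'
from go import *
P,R,s=cur();p=eyes.camera_params("wrist");T=np.array(p["camera_from_world"]);c=-T[:3,:3].T@T[:3,3]
print("cam in tool",R.T@(c-P), "fwd",R.T@T[2,:3])
P1,R1=pose_tray(*corner(-135,-4,45)[:2],150,np.radians(45))
o=rows(P,R,P1,R1,20); print(P1); print(o[:10]);print(o[10:])
E
```

```text
cam in tool [  73.46531124    0.23528603 -143.45715125] fwd [-2.89087789e-01  5.90980318e-04  9.57302408e-01]
[545.75100757 115.37241951 150.        ]
[[-2.29, -1.04, 0.4, 0.0, 0.0, 4.71], [-2.37, -0.85, 0.4, 0.0, 0.0, 4.71], [-2.43, -0.65, 0.4, 0.0, 0.0, 4.71], [-2.48, -0.45, 0.4, 0.0, 0.0, 4.71], [-2.51, -0.24, 0.4, 0.0, 0.0, 4.71], [-2.52, -0.04, 0.4, 0.0, 0.0, 4.71], [-2.51, 0.17, 0.4, 0.0, 0.0, 4.71], [-2.49, 0.38, 0.4, 0.0, 0.0, 4.71], [-2.45, 0.58, 0.4, 0.0, 0.0, 4.71], [-2.39, 0.78, 0.4, 0.0, 0.0, 4.71]]
[[-2.32, 0.97, 0.4, 0.0, 0.0, 4.71], [-2.23, 1.16, 0.4, 0.0, 0.0, 4.71], [-2.13, 1.34, 0.4, 0.0, 0.0, 4.71], [-2.01, 1.51, 0.4, 0.0, 0.0, 4.71], [-1.88, 1.67, 0.4, 0.0, 0.0, 4.71], [-1.74, 1.82, 0.4, 0.0, 0.0, 4.71], [-1.59, 1.96, 0.4, 0.0, 0.0, 4.71], [-1.42, 2.08, 0.4, 0.0, 0.0, 4.71], [-1.24, 2.19, 0.4, 0.0, 0.0, 4.71], [-1.06, 2.28, 0.4, 0.0, 0.0, 4.71]]
```

move_arm([
  [-2.29,-1.04,0.4,0,0,4.71],
  [-2.37,-0.85,0.4,0,0,4.71],
  [-2.43,-0.65,0.4,0,0,4.71],
  [-2.48,-0.45,0.4,0,0,4.71],
  [-2.51,-0.24,0.4,0,0,4.71],
  [-2.52,-0.04,0.4,0,0,4.71],
  [-2.51,0.17,0.4,0,0,4.71],
  [-2.49,0.38,0.4,0,0,4.71],
  [-2.45,0.58,0.4,0,0,4.71],
  [-2.39,0.78,0.4,0,0,4.71],
], grip=8.54)

```text
time_s: 1.15
eef_pos: [374.8, 298.9, 191.0]
ee_rot: [-0.0, 0.574, 0.819, -0.0]
force: [0.2, 0.6, -0.2]
grip_width: 1.0
```

move_arm([
  [-2.32,0.97,0.4,0,0,4.71],
  [-2.23,1.16,0.4,0,0,4.71],
  [-2.13,1.34,0.4,0,0,4.71],
  [-2.01,1.51,0.4,0,0,4.71],
  [-1.88,1.67,0.4,0,0,4.71],
  [-1.74,1.82,0.4,0,0,4.71],
  [-1.59,1.96,0.4,0,0,4.71],
  [-1.42,2.08,0.4,0,0,4.71],
  [-1.24,2.19,0.4,0,0,4.71],
  [-1.06,2.28,0.4,0,0,4.71],
])

```text
time_s: 2.15
eef_pos: [546.1, 114.6, 150.9]
ee_rot: [-0.0, 0.853, 0.522, -0.0]
force: [0.8, 0.4, -0.4]
grip_width: 0.999
```

```bash
python3 - <<'E'
from go import *
where(); p=eyes.camera_params("wrist"); im=eyes.capture("wrist"); cv2.imwrite("pics/w1.png",im)
import pickle; pickle.dump(p,open("w1.pkl","wb")); where()
E
```

```text
t 2.15 tool tray [-111.8   33.9  150.9] phi 44.7 corner [-134.3   -3.8] F tray [-0.1  0.8 -0.4] grip 0.999
t 2.20 tool tray [-108.8   34.8  150.2] phi 44.4 corner [-131.5   -2.8] F tray [ 3.1 -1.2 -1.5] grip 1.002
```

View pics/w1.png

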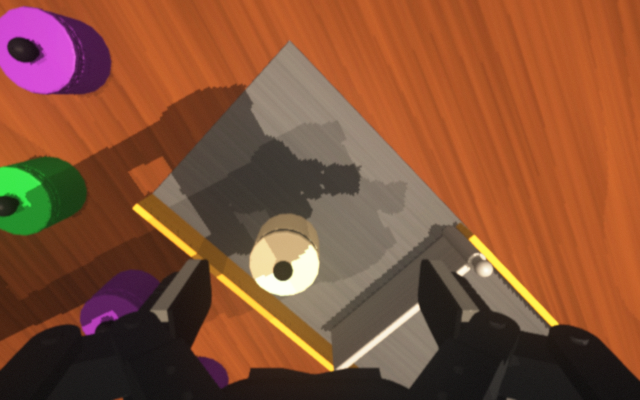

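```bash
python3 - <<'E'
from go import *
p=eyes.camera_params("wrist"); im=eyes.capture("wrist"); cv2.imwrite("pics/w2.png",im); where()
import pickle; pickle.dump(p,open("w2.pkl","wb"))
c,s=np.cos(q[2]),np.sin(q[2])
W=lambda x,y,z:np.array([q[0]+c*x-s*y,q[1]+s*x+c*y,z])
b=im.copy()
for X in [(-205,96,6),(-205,-78,34),(-205,-72,34),(-92,-23,67),(0,82,78),(0,-60,60),(-50,-72,34),(0,96,34)]:
    u=proj("wrist",W(*X),p); print(X,u.round(1)); cv2.drawMarker(b,tuple(int(round(v)) for v in u),(255,255,0),cv2.MARKER_CROSS,12,1)
cv2.imwrite("pics/w2b.png",b[20:380,110:570])
E
```

```text
t 2.25 tool tray [-110.6   34.   150.3] phi 44.7 corner [-133.1   -3.7] F tray [-0.6 -0.9 -0.2] grip 0.998
(-205, 96, 6) [279.2  39.1]
(-205, -78, 34) [122.9 209.3]
(-205, -72, 34) [127.5 204. ]
(-92, -23, 67) [274.4 276.5]
(0, 82, 78) [477.8 270.4]
(0, -60, 60) [328.4 372.4]
(-50, -72, 34) [276.1 324.3]
(0, 96, 34) [467.2 231.9]
```

View pics/w2b.png

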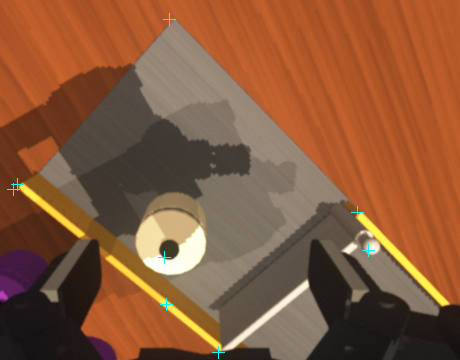

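```bash
python3 - <<'E'
from go import *
import pickle
im=cv2.imread("pics/w2.png");p=pickle.load(open("w2.pkl","rb"))
a=im[190:370,220:400];cv2.imwrite("pics/w2c.png",cv2.resize(a,None,fx=3.3,fy=3.3,interpolation=cv2.INTER_CUBIC))
c,s=np.cos(q[2]),np.sin(q[2]); tl=lambda P:np.array([(P[:2]-q[:2])@[c,s],(P[:2]-q[:2])@[-s,c]]).round(1)
g=cv2.cvtColor(im,cv2.COLOR_BGR2GRAY)[250:300,255:312]
m=(g<80).astype(np.uint8); n,l,st,ce=cv2.connectedComponentsWithStats(m)
for i in range(1,n):
    if st[i,4]>60: u=ce[i]+[255,250]; print(st[i],u,"z60",tl(ray("wrist",*u,60,p)),"z67",tl(ray("wrist",*u,67,p)))
# lid bright contour
mm=cv2.inRange(im,(120,170,190),(255,255,255)); mm[:,:235]=0;mm[:,335:]=0;mm[:210]=0;mm[305:]=0
mm=cv2.morphologyEx(mm,cv2.MORPH_CLOSE,np.ones((21,21),np.uint8)); cs=max(cv2.findContours(mm,0,1)[0],key=cv2.contourArea)
print(cv2.boundingRect(cs),cv2.fitEllipse(cs))
# rail inner/outer edges etc
hsv=cv2.cvtColor(im,cv2.COLOR_BGR2HSV); y=cv2.inRange(hsv,(20,120,140),(35,255,255))
for col in (150,200,250,300,480,500,520):
    v=np.nonzero(y[:,col])[0]
    if len(v): print(col,v.min(),v.max(),tl(ray("wrist",col,v.min(),34,p)),tl(ray("wrist",col,v.max(),34,p)))
E
```

```text
[ 15  10  18  19 262] [278.77099237 269.05343511] z60 [-91.7 -19.7] z67 [-93.8 -16.4]
(246, 232, 70, 63) ((280.4990234375, 262.70599365234375), (62.00028991699219, 69.87831115722656), 95.19603729248047)
150 218 225 [-185.7  -69.2] [-182.2  -73.9]
250 299 306 [-82.4 -69. ] [-78.  -74.1]
300 340 347 [-24.3 -69.3] [-19.3 -74.5]
480 241 251 [13.4 98.2] [20.3 92.8]
500 262 272 [39.6 98.1] [46.9 92.6]
520 283 293 [66.9 97.9] [74.5 92.3]
```

View pics/w2c.png

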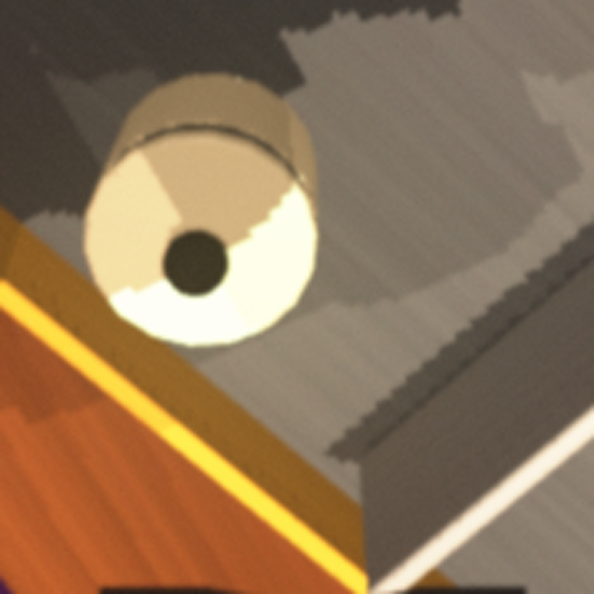

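```bash
python3 - <<'E'
import numpy as np
q=np.load("q.npy");c,s=np.cos(q[2]),np.sin(q[2]); q[:2]+=np.array([c,s])*1+np.array([-s,c])*2.5; np.save("q.npy",q);print(q)
from plan import *
for T in ((-93,-21.5),(-89,-17),(-97,-26)):
    way=[(-140,-4,45),(-112,-5,45),(-62,-32,45),(-20,-32,50),(20,-32,60),(60,-32,74),(95,-34,84),(116,-35,89)]
    R=np.array(sim(way,T)); print("min gate clear",R[:,9].min(), R[:,10].min(), R[:,7].max())
from go import *
path([(-140,-4,45,60),(-140,-4,45,15)],10,15)
E
```

```text
[551.40750264  -2.45465886  -1.25400634]
[-112.     -5.     45.    -89.73   32.83  -91.6   -22.68    0.      0.
   61.6    60.33   80.91]
[-62.   -32.    45.   -39.73   5.83 -38.34 -45.     0.26  44.44  39.33
  54.68  53.91]
[-20.   -32.    50.    -1.11   7.63   3.66 -45.     0.94  35.96  70.18
  57.03  58.36]
[ 20.   -32.    60.    31.72  10.31  43.66 -45.     1.31  53.42  81.18
  61.64  65.17]
[ 60.   -32.    74.    61.14  11.89  84.36 -45.     1.43  67.41  84.1
  67.71  69.71]
[ 95.   -34.    84.    88.5    9.42 120.99 -45.     1.44 106.77  79.94
  70.05  67.25]
[116.   -35.    89.   105.74   7.69 142.83 -45.     1.45 119.03  79.67
  71.31  64.87]
min gate clear 25.395588601281432 51.857531646478236 1.448319672797196
[-112.     -5.     45.    -89.73   32.83  -88.06  -17.49    0.      0.
   58.06   54.1    80.91]
[-62.   -32.    45.   -39.73   5.83 -36.8  -41.68   0.26  44.44  37.
  51.02  53.91]
[-20.   -32.    50.    -1.11   7.63   3.66 -45.     0.94  35.96  70.18
  57.03  58.36]
[ 20.   -32.    60.    31.72  10.31  43.66 -45.     1.31  53.42  81.18
  61.64  65.17]
[ 60.   -32.  
[... 1114 characters left out ...]
06, -0.03, 0.9, -0.04, 0.04, -0.03], [0.06, -0.03, 0.9, 0.0, 0.0, -0.03], [0.06, -0.03, 0.9, 0.0, 0.0, -0.03], [0.06, -0.03, 0.9, 0.0, 0.0, -0.03], [0.06, -0.03, 0.9, 0.0, 0.0, -0.03], [0.06, -0.03, 0.9, 0.0, 0.0, -0.03], [0.06, -0.03, 0.9, 0.0, 0.0, -0.03], [0.06, -0.03, 0.9, 0.0, 0.0, -0.03], [0.06, -0.03, 0.9, 0.0, 0.0, -0.03], [0.06, -0.03, 0.9, 0.0, 0.0, -0.03]]
[[0.0, 0.0, 0.45, 0.0, 0.0, 0.0], [0.0, 0.0, 0.45, 0.0, 0.0, 0.0], [0.0, 0.0, 0.45, 0.0, 0.0, 0.0], [0.0, 0.0, 0.45, 0.0, 0.0, 0.0], [0.0, 0.0, 0.45, 0.0, 0.0, 0.0], [0.0, 0.0, 0.45, 0.0, 0.0, 0.0], [0.0, 0.0, 0.45, 0.0, 0.0, 0.0], [0.0, 0.0, 0.45, 0.0, 0.0, 0.0], [0.0, 0.0, 0.45, 0.0, 0.0, 0.0], [0.0, 0.0, 0.45, 0.0, 0.0, 0.0]]
```

move_arm([
  [0.06,-0.03,0.9,0,0,0],
  [0.06,-0.03,0.9,0,0,0],
  [0.06,-0.03,0.9,0,0,0],
  [0.06,-0.03,0.9,0,0,0],
  [0.06,-0.03,0.9,0,0,0],
  [0.06,-0.03,0.9,0,0,0],
  [0.06,-0.03,0.9,0,0,0],
  [0.06,-0.03,0.9,0,0,0],
  [0.06,-0.03,0.9,0,0,0],
  [0.06,-0.03,0.9,0,0,0],
])

```text
time_s: 3.25
eef_pos: [545.6, 122.1, 60.6]
ee_rot: [0.0, 0.852, 0.523, 0.0]
force: [0.6, -0.3, -0.8]
grip_width: 1.002
```

move_arm([
  [0,0,0.6,0,0,0],
  [0,0,0.6,0,0,0],
  [0,0,0.6,0,0,0],
  [0,0,0.6,0,0,0],
  [0,0,0.6,0,0,0],
  [0,0,0.5,0,0,0],
  [0,0,0.5,0,0,0],
  [0,0,0.4,0,0,0],
  [0,0,0,0,0,0],
  [0,0,0,0,0,0],
])

```text
time_s: 4.25
eef_pos: [545.7, 122.1, 17.4]
ee_rot: [0.0, 0.852, 0.523, 0.0]
force: [-0.5, 0.3, 0.9]
grip_width: 1.0
```

```bash
python3 - <<'E'
from go import *
where()
for n in ("side","top","wrist"): cv2.imwrite(f"pics/{n}3.png",eyes.capture(n))
a=cv2.imread("pics/side3.png")[120:260,230:400]
b=cv2.imread("pics/top3.png")[110:250,230:400]
cv2.imwrite("pics/c3.png",cv2.resize(np.vstack([a,b]),None,fx=2.1,fy=2.1,interpolation=cv2.INTER_CUBIC))
path([(-112,-5,45)],10,15)
E
```

```text
t 4.25 tool tray [-120.2   33.4   17.4] phi 44.9 corner [-142.5   -4.4] F tray [-0.4 -0.3  0.9] grip 1.0
t 4.40 tool tray [-120.1   33.4   17.5] phi 44.9 corner [-142.5   -4.4] F tray [-0.1 -0.2 -0.1] grip 0.999
[[-0.22, 0.21, 0.03, 0.03, -0.01, -0.01], [-0.22, 0.21, 0.03, 0.0, 0.0, -0.01], [-0.22, 0.21, 0.03, 0.0, 0.0, -0.01], [-0.22, 0.21, 0.03, 0.0, 0.0, -0.01], [-0.22, 0.21, 0.03, 0.0, 0.0, -0.01], [-0.22, 0.21, 0.03, 0.0, 0.0, -0.01], [-0.22, 0.21, 0.03, 0.0, 0.0, -0.01], [-0.22, 0.21, 0.03, 0.0, 0.0, -0.01], [-0.22, 0.21, 0.03, 0.0, 0.0, -0.01], [-0.22, 0.21, 0.03, 0.0, 0.0, -0.01]]
```

View pics/c3.png

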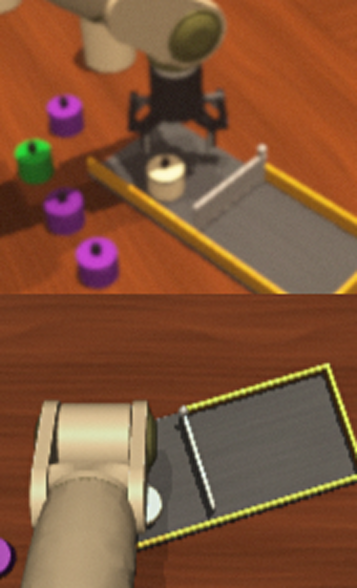

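View pics/wrist3.png

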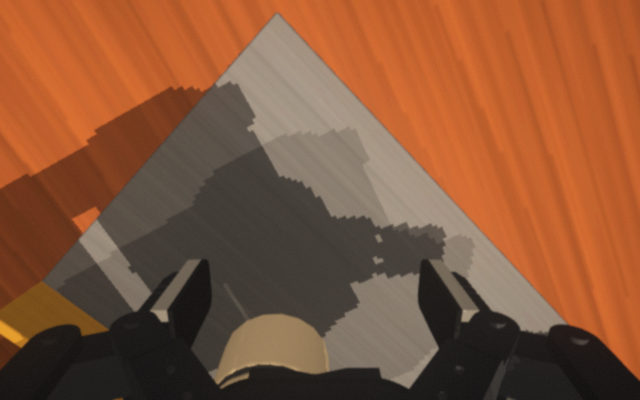

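move_arm([
  [-0.22,0.21,0,0,0,0],
  [-0.22,0.21,0,0,0,0],
  [-0.22,0.21,0,0,0,0],
  [-0.22,0.21,0,0,0,0],
  [-0.22,0.21,0,0,0,0],
  [-0.22,0.21,0,0,0,0],
  [-0.22,0.21,0,0,0,0],
  [-0.22,0.21,0,0,0,0],
  [-0.22,0.21,0,0,0,0],
  [-0.22,0.21,0,0,0,0],
])

```text
time_s: 5.4
eef_pos: [554.4, 92.8, 17.3]
ee_rot: [-0.0, 0.852, 0.523, 0.0]
force: [-0.7, 1.0, -0.4]
grip_width: 0.999
```

```bash
python3 - <<'E'
from go import *
path([(-87,-18.5,45),(-62,-32,45)],10,17.5)
for n in ("side","wrist"): cv2.imwrite(f"pics/{n}4.png",eyes.capture(n))
a=cv2.imread("pics/side4.png")[120:260,230:400]
b=cv2.imread("pics/wrist4.png")
cv2.imwrite("pics/c4.png",np.vstack([cv2.resize(a,None,fx=2.1,fy=2.1),cv2.resize(b[200:],(357,112))]))
E
```

```text
t 5.40 tool tray [-89.6  32.6  17.3] phi 44.9 corner [-111.9   -5.2] F tray [-1.2 -0.3 -0.4] grip 0.999
[[-0.27, 0.08, 0.0, 0.0, -0.01, -0.01], [-0.27, 0.08, 0.0, 0.0, 0.0, -0.01], [-0.27, 0.08, 0.0, 0.0, 0.0, -0.01], [-0.27, 0.08, 0.0, 0.0, 0.0, -0.01], [-0.27, 0.08, 0.0, 0.0, 0.0, -0.01], [-0.27, 0.08, 0.0, 0.0, 0.0, -0.01], [-0.27, 0.08, 0.0, 0.0, 0.0, -0.01], [-0.27, 0.08, 0.0, 0.0, 0.0, -0.01], [-0.27, 0.08, 0.0, 0.0, 0.0, -0.01], [-0.27, 0.08, 0.0, 0.0, 0.0, -0.01]]
[[-0.27, 0.08, 0.0, 0.0, 0.0, 0.0], [-0.27, 0.08, 0.0, 0.0, 0.0, 0.0], [-0.27, 0.08, 0.0, 0.0, 0.0, 0.0], [-0.27, 0.08, 0.0, 0.0, 0.0, 0.0], [-0.27, 0.08, 0.0, 0.0, 0.0, 0.0], [-0.27, 0.08, 0.0, 0.0, 0.0, 0.0], [-0.27, 0.08, 0.0, 0.0, 0.0, 0.0], [-0.27, 0.08, 0.0, 0.0, 0.0, 0.0], [-0.27, 0.08, 0.0, 0.0, 0.0, 0.0], [-0.27, 0.08, 0.0, 0.0, 0.0, 0.0]]
```

View pics/c4.png

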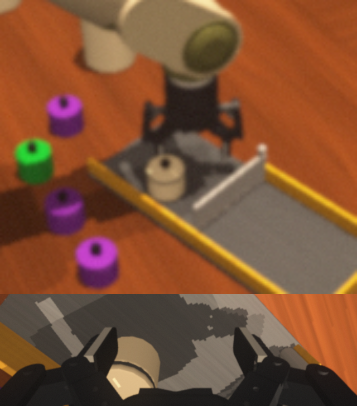

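Finger B is just behind the tin, on its far side from the rail; A is clear, before the gate.

move_arm([
  [-0.27,0.08,0,0,0,0],
  [-0.27,0.08,0,0,0,0],
  [-0.27,0.08,0,0,0,0],
  [-0.27,0.08,0,0,0,0],
  [-0.27,0.08,0,0,0,0],
  [-0.27,0.08,0,0,0,0],
  [-0.27,0.08,0,0,0,0],
  [-0.27,0.08,0,0,0,0],
  [-0.27,0.08,0,0,0,0],
  [-0.27,0.08,0,0,0,0],
])

```text
time_s: 6.5
eef_pos: [549.2, 65.1, 17.3]
ee_rot: [-0.0, 0.852, 0.523, 0.0]
force: [0.6, 1.2, 0.3]
grip_width: 1.0
```

```bash
cat > look.py <<'E'
from go import *
import sys
k=sys.argv[1]
for n in ("side","wrist","top"): cv2.imwrite(f"pics/{n}{k}.png",eyes.capture(n))
a=cv2.imread(f"pics/side{k}.png")[140:280,260:430]
b=cv2.imread(f"pics/wrist{k}.png"); t=cv2.imread(f"pics/top{k}.png")[130:250,250:415]
a=cv2.resize(a,None,fx=2.1,fy=2.1,interpolation=cv2.INTER_CUBIC);h=a.shape[0]
L=np.hstack([a,cv2.resize(t,(int(165*h/120),h),interpolation=cv2.INTER_CUBIC)])
cv2.imwrite(f"pics/c{k}.png",np.vstack([L,cv2.resize(b,(L.shape[1]//2*1,200))[:, :].repeat(1,1) if 0 else np.hstack([cv2.resize(b,(448,280)),np.zeros((280,L.shape[1]-448,3),np.uint8)])]))
where()
E
python3 look.py 5; python3 -c "
from go import *
path([(-62,-32,45)],10,17.5)"
```

```text
t 6.65 tool tray [-64.8  18.9  17.3] phi 44.9 corner [-87.2 -18.9] F tray [1.1 0.1 0.2] grip 0.999
t 6.65 tool tray [-64.8  18.9  17.3] phi 44.9 corner [-87.2 -18.9] F tray [1.1 0.1 0.2] grip 0.999
[[-0.27, 0.09, 0.0, -0.01, 0.02, -0.01], [-0.27, 0.09, 0.0, 0.0, 0.0, -0.01], [-0.27, 0.09, 0.0, 0.0, 0.0, -0.01], [-0.27, 0.09, 0.0, 0.0, 0.0, -0.01], [-0.27, 0.09, 0.0, 0.0, 0.0, -0.01], [-0.27, 0.09, 0.0, 0.0, 0.0, -0.01], [-0.27, 0.09, 0.0, 0.0, 0.0, -0.01], [-0.27, 0.09, 0.0, 0.0, 0.0, -0.01], [-0.27, 0.09, 0.0, 0.0, 0.0, -0.01], [-0.27, 0.09, 0.0, 0.0, 0.0, -0.01]]
```

View pics/c5.png

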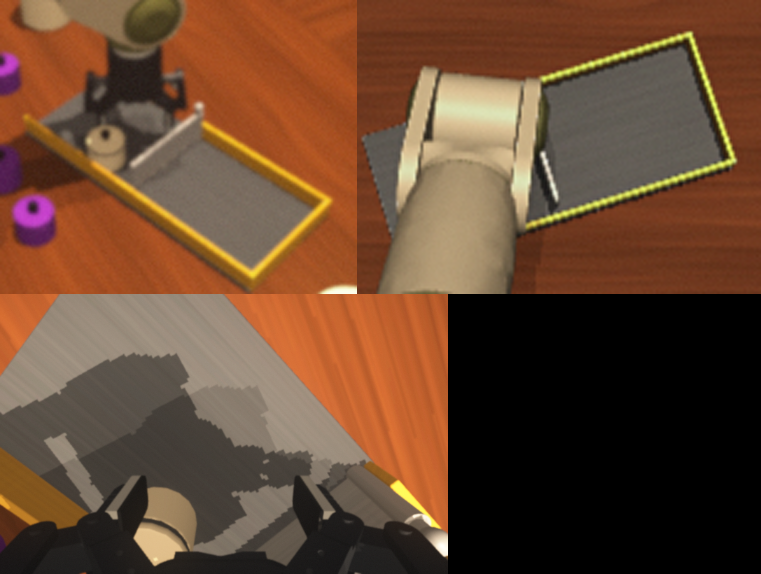

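move_arm([
  [-0.27,0.09,0,0,0,0],
  [-0.27,0.09,0,0,0,0],
  [-0.27,0.09,0,0,0,0],
  [-0.27,0.09,0,0,0,0],
  [-0.27,0.09,0,0,0,0],
  [-0.27,0.09,0,0,0,0],
  [-0.27,0.09,0,0,0,0],
  [-0.27,0.09,0,0,0,0],
  [-0.27,0.09,0,0,0,0],
  [-0.27,0.09,0,0,0,0],
])

```text
time_s: 7.65
eef_pos: [555.5, 41.5, 22.4]
ee_rot: [0.004, 0.854, 0.52, 0.014]
force: [45.3, 42.6, 9.2]
grip_width: 1.0
```

```bash
python3 look.py 6; python3 -c "
from go import *
path([(-41,-32,47.5),(-20,-32,50)],10,17.5)"
```

```text
t 7.80 tool tray [-39.9  17.8  22.7] phi 44.5 corner [-62.6 -19.8] F tray [-21.6  51.    7.9] grip 0.997
t 7.80 tool tray [-39.9  17.8  22.7] phi 44.5 corner [-62.6 -19.8] F tray [-21.6  51.    7.9] grip 0.997
[[-0.22, 0.06, 0.05, 1.34, -1.13, -0.29], [-0.22, 0.06, 0.05, 0.0, 0.0, -0.3], [-0.22, 0.06, 0.05, 0.0, 0.0, -0.3], [-0.22, 0.06, 0.05, 0.0, 0.0, -0.3], [-0.22, 0.06, 0.05, 0.0, 0.0, -0.3], [-0.22, 0.06, 0.05, 0.0, 0.0, -0.3], [-0.22, 0.06, 0.05, 0.0, 0.0, -0.3], [-0.22, 0.05, 0.05, 0.0, 0.0, -0.3], [-0.22, 0.05, 0.05, 0.0, 0.0, -0.3], [-0.22, 0.05, 0.05, 0.0, 0.0, -0.3]]
[[-0.14, 0.14, 0.0, 0.0, 0.0, -0.25], [-0.14, 0.14, 0.0, 0.0, 0.0, -0.25], [-0.14, 0.14, 0.0, 0.0, 0.0, -0.25], [-0.14, 0.13, 0.0, 0.0, 0.0, -0.25], [-0.14, 0.13, 0.0, 0.0, 0.0, -0.25], [-0.14, 0.13, 0.0, 0.0, 0.0, -0.25], [-0.14, 0.13, 0.0, 0.0, 0.0, -0.25], [-0.14, 0.13, 0.0, 0.0, 0.0, -0.25], [-0.14, 0.13, 0.0, 0.0, 0.0, -0.25], [-0.14, 0.13, 0.0, 0.0, 0.0, -0.25]]
```

View pics/c6.png

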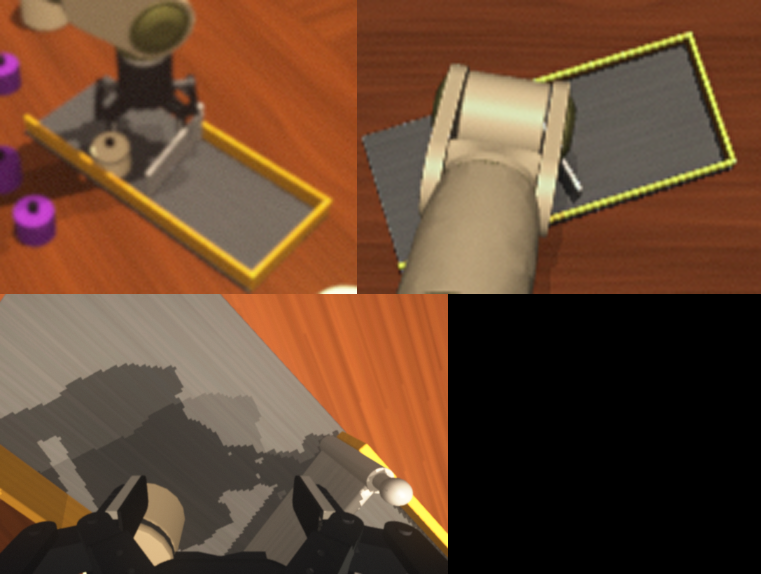

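move_arm([
  [0.24,0.16,0,0,0,0],
  [0.24,0.16,0,0,0,0],
  [0.24,0.16,0,0,0,0],
  [0.24,0.16,0,0,0,0],
  [0.24,0.16,0,0,0,0],
  [0.28,-0.28,0,0,0,0],
  [0.28,-0.28,0,0,0,0],
  [0.28,-0.28,0,0,0,0],
  [0.28,-0.28,0,0,0,0],
  [0.28,-0.28,0,0,0,0],
])

```text
time_s: 8.8
eef_pos: [551.4, 63.2, 17.3]
ee_rot: [0.0, 0.852, 0.523, -0.0]
force: [-0.1, 0.4, -1.0]
grip_width: 0.999
```

```bash
python3 look.py 7; python3 -c "
from go import *
im=cv2.imread('pics/side7.png')[150:250,260:380];cv2.imwrite('pics/s7.png',cv2.resize(im,None,fx=6,fy=6,interpolation=cv2.INTER_CUBIC))"
```

```text
t 8.95 tool tray [-62.4  20.5  17.3] phi 44.9 corner [-84.7 -17.3] F tray [-0.1 -0.4  0.5] grip 1.0
```

View pics/c7.png

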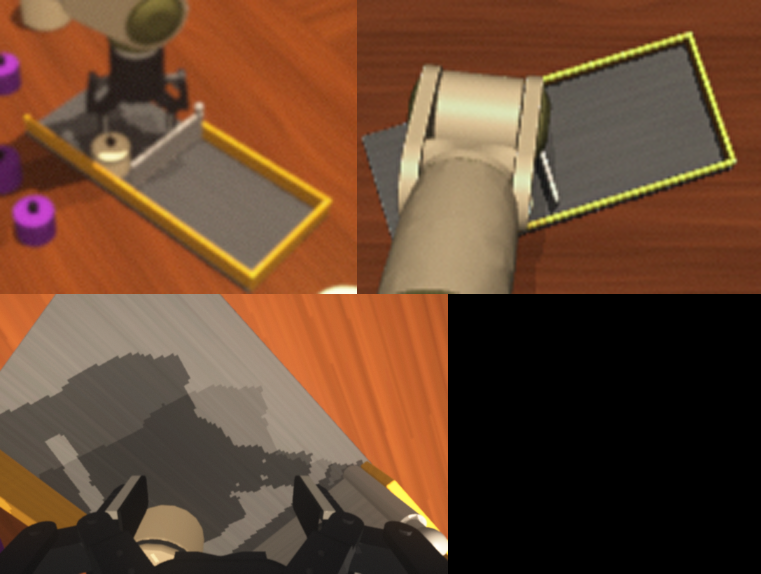

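View pics/s7.png

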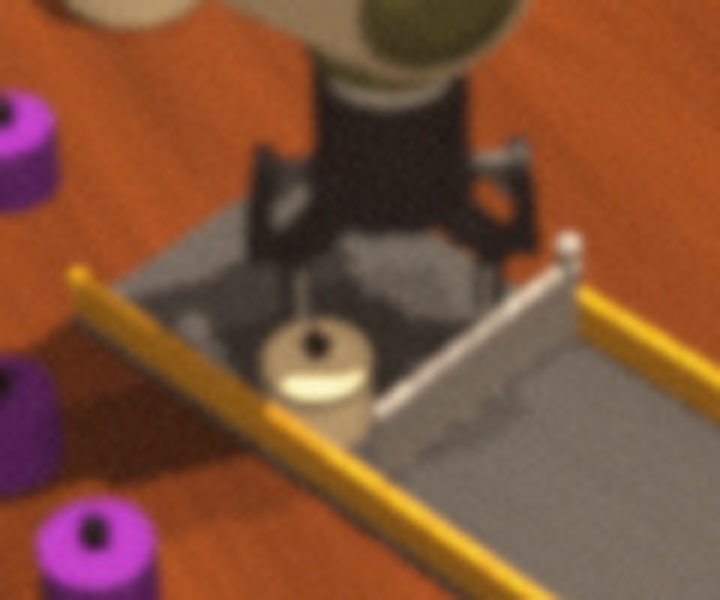

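View pics/wrist7.png

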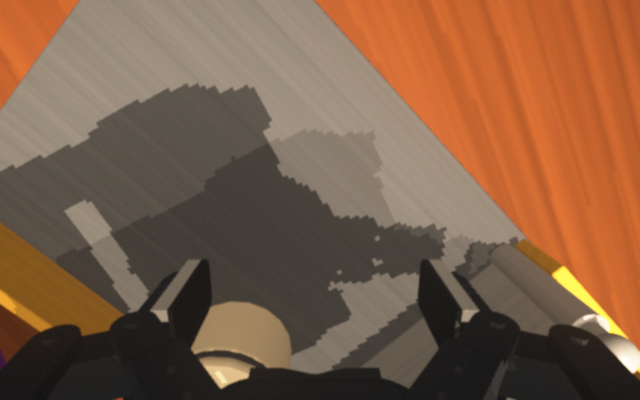

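```bash
cat > tin.py <<'E'
from go import *
def knob(f,box):
    im=cv2.imread(f);x0,y0,x1,y1=box; s=cv2.resize(im[y0:y1,x0:x1],None,fx=8,fy=8,interpolation=cv2.INTER_CUBIC)
    g=cv2.cvtColor(s,cv2.COLOR_BGR2GRAY); m=(g<80).astype(np.uint8); n,l,st,ce=cv2.connectedComponentsWithStats(m)
    out=[(st[i,4]/64,(ce[i]/8+[x0,y0]).round(2)) for i in range(1,n) if 5<st[i,4]/64<60]
    return out
def tray(P):
    c,s=np.cos(q[2]),np.sin(q[2]); return np.array([(P[:2]-q[:2])@[c,s],(P[:2]-q[:2])@[-s,c]])
if __name__=="__main__":
    a=knob("pics/side0.png",(300,190,318,206)); b=knob("pics/side7.png",(305,200,322,214)); print(a,b)
    for o in (a,b):
        for _,u in o: print(u,tray(ray("side",*u,60)).round(1))
E
python3 tin.py
```

```text
[] [(np.float64(20.59375), array([307.09, 202.11])), (np.float64(41.328125), array([317.38, 202.01])), (np.float64(12.203125), array([312.64, 207.37]))]
[307.09 202.11] [-75.3 -43.4]
[317.38 202.01] [-53.  -22.3]
[312.64 207.37] [-47.7 -47.9]
```

```bash
python3 -c "
from tin import *
g=cv2.cvtColor(cv2.imread('pics/side0.png'),cv2.COLOR_BGR2GRAY)[192:205,302:316];print(g)
print(tray(ray('side',308.6,198,60)))
for x in [(-50,-45,60),(-93,-21.5,60),(0,82,72),(0,-60,60),(-205,-78,34)]:
    P,_=pose_tray(*x,0);print(x,proj('side',P).round(1))
"
```

```text
[[112 114 114 122 127 132 131 138 133 128 123 117 116 113]
 [119 130 147 161 174 178 176 182 188 189 176 155 134 119]
 [150 180 206 222 226 215 200 212 227 235 233 221 188 149]
 [207 231 240 241 233 199 170 189 228 245 247 244 234 205]
 [238 248 249 244 223 157 107 137 201 240 249 250 248 236]
 [248 250 250 241 201 116  69 102 186 239 249 251 251 247]
 [250 251 250 240 189 102  66 109 197 242 250 251 251 249]
 [250 251 250 244 208 139 104 149 218 246 250 251 251 250]
 [251 251 251 248 236 206 188 214 238 249 250 251 251 250]
 [250 251 251 250 248 243 240 244 248 250 252 251 251 249]
 [248 251 251 251 251 250 250 250 251 251 251 251 249 245]
 [240 248 250 251 251 251 251 251 251 251 250 249 244 231]
 [211 233 243 248 249 249 249 250 249 249 246 239 223 187]]
[-84.37820768 -27.80883924]
(-50, -45, 60) [312.8 206.5]
(-93, -21.5, 60) [308.  195.6]
(0, 82, 72) [353.8 189.6]
(0, -60, 60) [321.6 217.6]
(-205, -78, 34) [270.4 194.1]
```

```bash
python3 - <<'E'
from plan import *
from go import *
for T in ((-54,-44),(-50,-42)):
    way=[(-96,-36,45),(-60,-36,45),(-20,-36,50),(20,-36,60),(60,-36,74),(95,-37,84),(116,-37,89)]
    R=np.array(sim(way,T)); print("min gate clear",R[:,9].min(), R[:,10].min(), R[:,7].max())
    print(R[R[:,7]>0][0].round(1),R[R[:,7]>.45][0].round(1))
path([(-98,-18,45)],5,17.5); path([(-97,-36,45)],10,17.5)
E
```

```text
[-60.   -36.    45.   -37.73   1.83 -34.54 -45.     0.28  48.76  37.8
  50.3   49.91]
[-20.   -36.    50.    -1.11   3.63   5.46 -45.     0.86  60.64  62.71
  52.65  54.36]
[ 20.   -36.    60.    31.72   6.31  45.46 -45.     1.24  54.81  74.99
  57.35  61.17]
[ 60.   -36.    74.    61.14   7.89  85.51 -45.     1.37  68.25  77.8
  63.73  65.71]
[ 95.   -37.    84.    88.5    6.42 121.31 -45.     1.41 107.29  76.06
  67.16  64.25]
[116.   -37.    89.   105.74   5.69 142.86 -45.     1.43 119.34  77.33
  69.39  62.87]
min gate clear 18.56158755314336 43.852919098483326 1.4316772674721847
[-73.  -36.   45.  -50.7   1.8 -47.5 -45.    0.   47.7  18.6  50.3  49.9] [-48.8 -36.   46.4 -27.5   2.4 -23.3 -45.    0.5  50.   48.   51.   51.2]
[-60.   -36.    45.   -37.73   1.83 -34.54 -45.     0.28  48.76  37.8
  50.3   49.91]
[-20.   -36.    50.    -1.11   3.63   5.46 -45.     0.86  60.64  62.71
  52.65  54.36]
[ 20.   -36.    60.    31.72   6.31  45.46 -45.     1.24  54.81  74.99
  57.35  61.17]
[ 60.   -36.    74.    61.14   7.89  85.51 -45.     1.37  68.25  77.8
  63.73  65.71]
[ 95.   -37.   
[... 439 characters left out ...]
17.3] F tray [-0.1 -0.4  0.5] grip 1.0
[[0.18, -0.2, 0.0, 0.0, 0.0, -0.01], [0.18, -0.2, 0.0, 0.0, 0.0, -0.01], [0.18, -0.2, 0.0, 0.0, 0.0, -0.01], [0.18, -0.2, 0.0, 0.0, 0.0, -0.01], [0.18, -0.2, 0.0, 0.0, 0.0, -0.01]]
t 8.95 tool tray [-62.4  20.5  17.3] phi 44.9 corner [-84.7 -17.3] F tray [-0.1 -0.4  0.5] grip 1.0
[[-0.04, -0.22, 0.0, 0.0, 0.0, -0.01], [-0.04, -0.22, 0.0, 0.0, 0.0, -0.01], [-0.04, -0.22, 0.0, 0.0, 0.0, -0.01], [-0.04, -0.22, 0.0, 0.0, 0.0, -0.01], [-0.04, -0.22, 0.0, 0.0, 0.0, -0.01], [-0.04, -0.22, 0.0, 0.0, 0.0, -0.01], [-0.04, -0.22, 0.0, 0.0, 0.0, -0.01], [-0.04, -0.22, 0.0, 0.0, 0.0, -0.01], [-0.04, -0.22, 0.0, 0.0, 0.0, -0.01], [-0.04, -0.22, 0.0, 0.0, 0.0, -0.01]]
```

move_arm([
  [0.18,-0.2,0,0,0,0],
  [0.18,-0.2,0,0,0,0],
  [0.18,-0.2,0,0,0,0],
  [0.18,-0.2,0,0,0,0],
  [0.18,-0.2,0,0,0,0],
  [-0.27,-0.24,0,0,0,0],
  [-0.27,-0.24,0,0,0,0],
  [-0.27,-0.24,0,0,0,0],
  [-0.27,-0.24,0,0,0,0],
  [-0.27,-0.24,0,0,0,0],
])

```text
time_s: 9.95
eef_pos: [529.5, 68.8, 17.3]
ee_rot: [-0.0, 0.852, 0.523, -0.0]
force: [-1.0, 0.1, -0.6]
grip_width: 1.0
```

```bash
python3 look.py 8; python3 -c "
from go import *
path([(-67,-36,45)],10,17.5)"
```

```text
t 10.10 tool tray [-74.5   1.6  17.3] phi 44.9 corner [-96.9 -36.2] F tray [ 0.5 -0.1 -0.2] grip 1.0
t 10.10 tool tray [-74.5   1.6  17.3] phi 44.9 corner [-96.9 -36.2] F tray [ 0.5 -0.1 -0.2] grip 1.0
[[-0.21, 0.21, 0.0, 0.0, 0.0, -0.01], [-0.21, 0.21, 0.0, 0.0, 0.0, -0.01], [-0.21, 0.21, 0.0, 0.0, 0.0, -0.01], [-0.21, 0.21, 0.0, 0.0, 0.0, -0.01], [-0.21, 0.21, 0.0, 0.0, 0.0, -0.01], [-0.21, 0.21, 0.0, 0.0, 0.0, -0.01], [-0.21, 0.21, 0.0, 0.0, 0.0, -0.01], [-0.21, 0.21, 0.0, 0.0, 0.0, -0.01], [-0.21, 0.21, 0.0, 0.0, 0.0, -0.01], [-0.21, 0.21, 0.0, 0.0, 0.0, -0.01]]
```

View pics/c8.png

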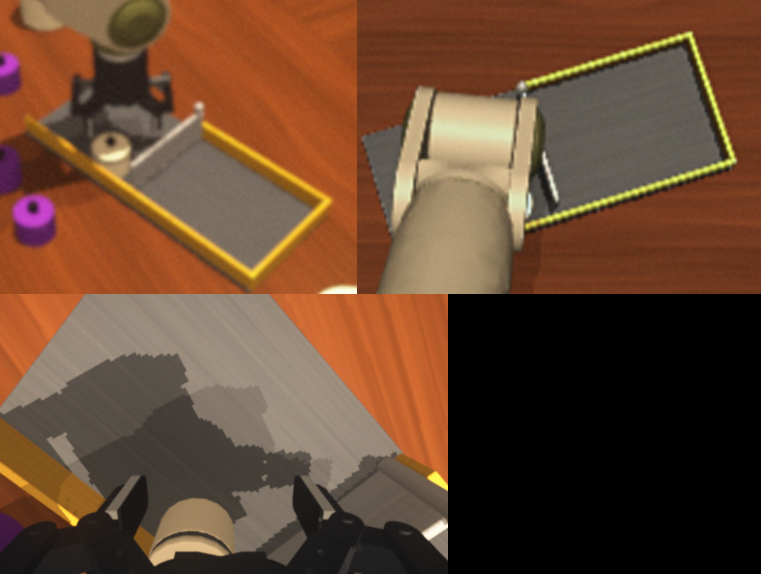

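View pics/wrist8.png

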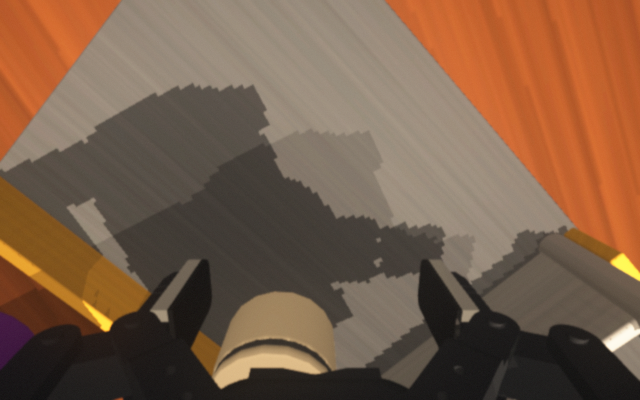

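```bash
python3 - <<'E'
from tin import *
P,R,s=cur();p=eyes.camera_params("wrist")
im=cv2.imread("pics/wrist8.png")
pj=lambda l:proj("wrist",P+R@np.array(l,float),p)
for dz in (0,-13):
  for sgn in (-1,1):
    for l in ((-11,sgn*42.5),(11,sgn*42.5),(11,sgn*57),(-11,sgn*57)):
        u=pj((*l,dz)); print(dz,l,u.round(0)); cv2.circle(im,tuple(int(x) for x in u.round()),3,(0,255,255) if dz==0 else (255,255,0),-1)
for (x,y) in ((-54,-44),(-50,-45)):
    for a in np.linspace(0,2*np.pi,60):
        W,_=pose_tray(x+27*np.cos(a),y+27*np.sin(a),6,0);u=proj("wrist",W,p)
        if 0<u[0]<640 and 0<u[1]<400: cv2.circle(im,tuple(int(v) for v in u.round()),1,(0,0,255) if x==-54 else (0,255,0),-1)
cv2.imwrite("pics/w8p.png",im)
E
```

```text
0 (-11, -42.5) [221. 286.]
0 (11, -42.5) [217. 241.]
0 (11, -57) [184. 241.]
0 (-11, -57) [189. 286.]
0 (-11, 42.5) [407. 286.]
0 (11, 42.5) [411. 241.]
0 (11, 57) [444. 241.]
0 (-11, 57) [439. 286.]
-13 (-11, -42.5) [213. 302.]
-13 (11, -42.5) [209. 254.]
-13 (11, -57) [173. 254.]
-13 (-11, -57) [179. 302.]
-13 (-11, 42.5) [415. 302.]
-13 (11, 42.5) [419. 254.]
-13 (11, 57) [455. 254.]
-13 (-11, 57) [449. 302.]
```

View pics/w8p.png

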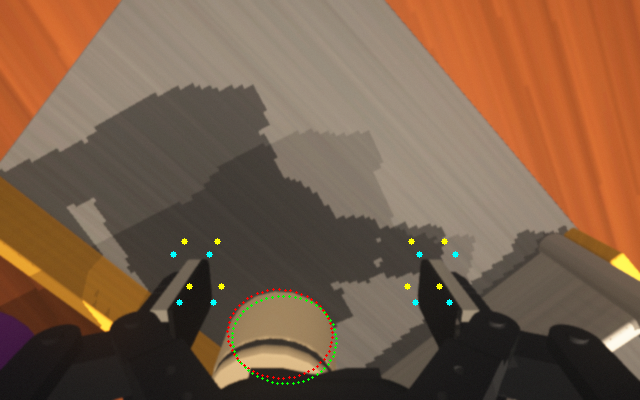

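move_arm([
  [-0.21,0.21,0,0,0,0],
  [-0.21,0.21,0,0,0,0],
  [-0.21,0.21,0,0,0,0],
  [-0.21,0.21,0,0,0,0],
  [-0.21,0.21,0,0,0,0],
  [-0.21,0.21,0,0,0,0],
  [-0.21,0.21,0,0,0,0],
  [-0.21,0.21,0,0,0,0],
  [-0.21,0.21,0,0,0,0],
  [-0.21,0.21,0,0,0,0],
])

```text
time_s: 11.1
eef_pos: [540.3, 42.1, 18.1]
ee_rot: [-0.0, 0.853, 0.522, 0.002]
force: [5.4, 18.6, 5.6]
grip_width: 1.002
```

```bash
python3 look.py 9; python3 -c "
from tin import *
P,R,s=cur();p=eyes.camera_params('wrist')
path([(-45,-36,47),(-20,-36,50)],10,17.5)
im=cv2.imread('pics/side9.png')[160:240,280:380];cv2.imwrite('pics/s9.png',cv2.resize(im,None,fx=6,fy=6,interpolation=cv2.INTER_CUBIC))"
```

```text
t 11.25 tool tray [-45.9   3.3  18. ] phi 44.8 corner [-68.3 -34.4] F tray [-11.6   9.4   3.3] grip 0.999
t 11.25 tool tray [-45.9   3.3  18. ] phi 44.8 corner [-68.3 -34.4] F tray [-11.6   9.4   3.3] grip 0.999
[[-0.16, 0.15, 0.01, 0.1, -0.23, -0.22], [-0.16, 0.15, 0.01, 0.0, 0.0, -0.22], [-0.16, 0.15, 0.01, 0.0, 0.0, -0.22], [-0.16, 0.15, 0.01, 0.0, 0.0, -0.22], [-0.16, 0.15, 0.01, 0.0, 0.0, -0.22], [-0.16, 0.15, 0.01, 0.0, 0.0, -0.22], [-0.16, 0.15, 0.01, 0.0, 0.0, -0.22], [-0.16, 0.15, 0.01, 0.0, 0.0, -0.22], [-0.16, 0.14, 0.01, 0.0, 0.0, -0.22], [-0.16, 0.14, 0.01, 0.0, 0.0, -0.22]]
[[-0.16, 0.16, 0.0, 0.0, 0.0, -0.3], [-0.16, 0.16, 0.0, 0.0, 0.0, -0.3], [-0.16, 0.16, 0.0, 0.0, 0.0, -0.3], [-0.16, 0.16, 0.0, 0.0, 0.0, -0.3], [-0.16, 0.16, 0.0, 0.0, 0.0, -0.3], [-0.17, 0.16, 0.0, 0.0, 0.0, -0.3], [-0.17, 0.16, 0.0, 0.0, 0.0, -0.3], [-0.17, 0.16, 0.0, 0.0, 0.0, -0.3], [-0.17, 0.16, 0.0, 0.0, 0.0, -0.3], [-0.17, 0.16, 0.0, 0.0, 0.0, -0.3]]
```

View pics/s9.png

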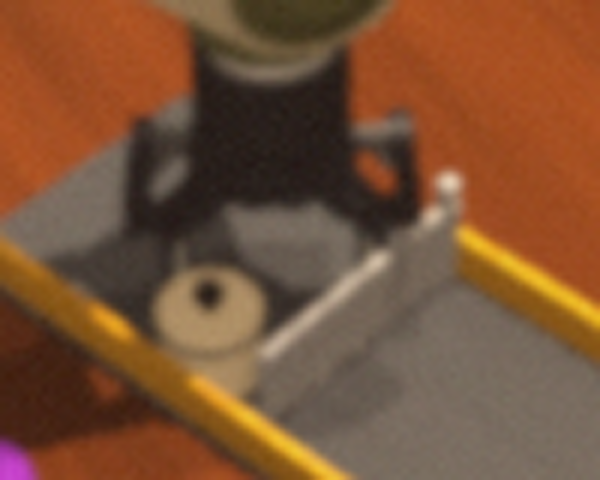

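View pics/wrist9.png

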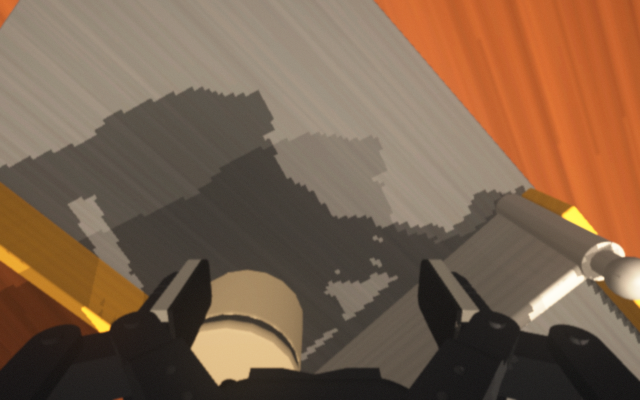

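```bash
cat > ov.py <<'E'
from tin import *
def ov(k,cands,p):
    im=cv2.imread(f"pics/wrist{k}.png");cols=[(0,0,255),(0,255,0),(255,0,0)]
    for i,(x,y) in enumerate(cands):
        for a in np.linspace(0,2*np.pi,90):
            W,_=pose_tray(x+27*np.cos(a),y+27*np.sin(a),6,0);u=proj("wrist",W,p)
            if 0<u[0]<640 and 0<u[1]<400: im[int(u[1]),int(u[0])]=cols[i]
    cv2.imwrite(f"pics/ov{k}.png",cv2.resize(im[220:400,150:350],None,fx=3.3,fy=3.3,interpolation=cv2.INTER_NEAREST))
E
python3 -c "
from ov import *
ov(9,[(-48,-45),(-44,-45),(-52,-45)],eyes.camera_params('wrist'))"
```

```text
(no output)
```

View pics/ov9.png

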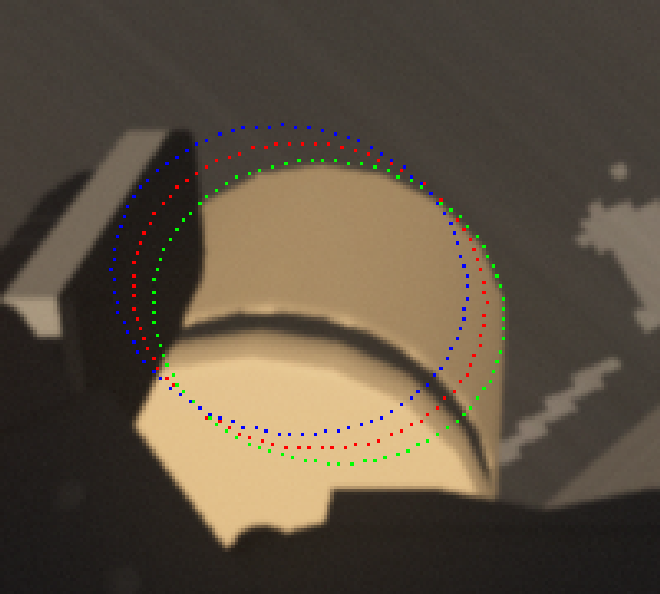

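```bash
python3 - <<'E'
from plan import *
from go import *
T=(-43,-45)
way=[(-78,-42,56),(-62,-42,58),(-45,-42,63),(-27,-42,70),(3,-42,77),(33,-42,84),(70,-42,86),(95,-42,88),(116,-42,90)]
R=np.array(sim(way,T)); print("min gate clear",R[:,9].min(), R[:,10].min(), R[:,7].max())
print(R[R[:,7]>0][0].round(1),R[R[:,7]>.45][0].round(1))
# from commanded pose
import go
P0,R0=pose_tray(*corner(-67,-36,44.9)[:2],17.3,np.radians(44.9))
go.cur=lambda:(P0,R0,ctrl.sense())
path([(-78,-40,50),(-78,-42,56)],5,17.3)
E
```

```text
[-62.   -42.    58.   -48.81  -0.13 -35.17 -45.     0.     0.     5.17
  50.26  54.04]
[-45.   -42.    63.   -35.51   0.86 -18.17 -45.     0.09  35.35  -0.51
  52.61  56.64]
[-27.   -42.    70.   -22.8    1.7   -0.17 -45.     0.32  31.3   10.42
  55.9   59.02]
[  3.   -42.    77.     1.84   1.89  29.83 -45.     0.83  37.09  44.08
  59.17  59.9 ]
[ 33.   -42.    84.    26.5    1.42  59.83 -45.     1.11  50.11  56.85
  62.36  59.25]
[ 70.   -42.    86.    61.99   1.16  96.86 -45.     1.3   80.82  66.05
  63.25  58.79]
[ 95.   -42.    88.    85.49   0.86 121.91 -45.     1.36 101.49  68.18
  64.15  58.21]
[116.   -42.    90.   105.     0.5  143.   -45.     1.39 118.56  71.24
  65.05  57.5 ]
min gate clear -5.734891837433626 47.68750665984659 1.3879550391920932
[-50.4 -42.   61.4 -39.8   0.6 -23.6 -45.    0.   36.7  -5.7  51.9  55.9] [-19.8 -42.   71.7 -16.9   1.8   7.  -45.    0.5  31.7  20.7  56.7  59.4]
t 11.25 tool tray [-44.7   1.8  17.3] phi 44.9 corner [-67. -36.] F tray [-11.6   9.4   3.3] grip 0.999
[[0.17, -0.23, 0.0, 0.0, 0.0, -1.02], [0.18, -0.23, 0.0, 0.0, 0.0, -1.02], [0.18, -0.23, 0.0, 0.0, 0.0, -1.02], [0.19, -0.23, 0.0, 0.0, 0.0, -1.02], [0.19, -0.23, 0.0, 0.0, 0.0, -1.02], [0.06, -0.05, 0.0, 0.0, 0.0, -1.2], [0.06, -0.06, 0.0, 0.0, 0.0, -1.2], [0.06, -0.06, 0.0, 0.0, 0.0, -1.2], [0.07, -0.06, 0.0, 0.0, 0.0, -1.2], [0.07, -0.06, 0.0, 0.0, 0.0, -1.2]]
```

```bash
python3 - <<'E'
from plan import *
from go import *
T=(-43,-45)
way=[(-78,-42,44),(-65,-42,44),(-45,-42,47),(-27,-42,54),(3,-42,66),(33,-42,77),(70,-42,84),(95,-42,87),(116,-42,90)]
R=np.array(sim(way,T)); print("min gate clear",R[:,9].min(), R[:,10].min(), R[:,7].max())
print(R[R[:,7]>0][0].round(1),R[R[:,7]>.45][0].round(1))
import go
P0,R0=pose_tray(*corner(-67,-36,44.9)[:2],17.3,np.radians(44.9))
go.cur=lambda:(P0,R0,ctrl.sense())
path([(-76,-36,44.9),(-76,-42,44)],5,17.3)
E
```

```text
[-65.   -42.    44.   -42.07  -4.56 -38.17 -45.     0.17  55.27  29.52
  43.9   42.94]
[-45.   -42.    47.   -24.06  -3.42 -18.17 -45.     0.47  56.1   44.05
  45.22  45.77]
[-27.   -42.    54.   -10.92  -1.15  -0.17 -45.     0.68  53.7   50.22
  48.4   51.43]
[  3.   -42.    66.    10.24   1.3   29.83 -45.     0.97  54.64  58.37
  54.02  57.85]
[ 33.   -42.    77.    31.84   1.89  59.83 -45.     1.17  61.64  63.08
  59.17  59.9 ]
[ 70.   -42.    84.    63.5    1.42  96.83 -45.     1.3   84.21  67.03
  62.36  59.25]
[ 95.   -42.    87.    86.24   1.02 121.88 -45.     1.36 103.19  68.59
  63.7   58.52]
[116.   -42.    90.   105.     0.5  143.   -45.     1.39 118.56  71.24
  65.05  57.5 ]
min gate clear 13.0 40.53268834623016 1.3879550391920932
[-74.4 -42.   44.  -51.4  -4.6 -43.  -45.    0.   55.   13.5  41.8  42.9] [-46.6 -42.   46.8 -25.5  -3.5 -19.8 -45.    0.5  55.8  43.1  45.1  45.6]
t 11.25 tool tray [-44.7   1.8  17.3] phi 44.9 corner [-67. -36.] F tray [-11.6   9.4   3.3] grip 0.999
[[0.13, -0.13, 0.0, 0.0, 0.0, 0.0], [0.13, -0.13, 0.0, 0.0, 0.0, 0.0], [0.13, -0.13, 0.0, 0.0, 0.0, 0.0], [0.13, -0.13, 0.0, 0.0, 0.0, 0.0], [0.13, -0.13, 0.0, 0.0, 0.0, 0.0], [-0.1, -0.08, 0.0, 0.0, 0.0, 0.18], [-0.1, -0.08, 0.0, 0.0, 0.0, 0.18], [-0.1, -0.08, 0.0, 0.0, 0.0, 0.18], [-0.1, -0.08, 0.0, 0.0, 0.0, 0.18], [-0.1, -0.08, 0.0, 0.0, 0.0, 0.18]]
```

move_arm([
  [0.13,-0.13,0,0,0,0],
  [0.13,-0.13,0,0,0,0],
  [0.13,-0.13,0,0,0,0],
  [0.13,-0.13,0,0,0,0],
  [0.13,-0.13,0,0,0,0],
  [-0.1,-0.08,0,0,0,0.18],
  [-0.1,-0.08,0,0,0,0.18],
  [-0.1,-0.08,0,0,0,0.18],
  [-0.1,-0.08,0,0,0,0.18],
  [-0.1,-0.08,0,0,0,0.18],
])

```text
time_s: 12.25
eef_pos: [530.2, 46.8, 17.3]
ee_rot: [0.0, 0.857, 0.516, -0.0]
force: [0.6, 0.4, -0.3]
grip_width: 1.001
```

```bash
python3 look.py 10; python3 -c "
from ov import *
ov(10,[(-43,-45),(-40,-45),(-43,-42)],eyes.camera_params('wrist'))
path([(-58,-42,45)],10,17.3)"
```

```text
t 12.40 tool tray [-53.4  -4.7  17.3] phi 44.0 corner [-76.3 -42.1] F tray [1.2 0.1 0.3] grip 0.996
t 12.40 tool tray [-53.4  -4.7  17.3] phi 44.0 corner [-76.3 -42.1] F tray [1.2 0.1 0.3] grip 0.996
[[-0.12, 0.13, 0.0, 0.0, 0.0, -0.1], [-0.12, 0.13, 0.0, 0.0, 0.0, -0.1], [-0.12, 0.13, 0.0, 0.0, 0.0, -0.1], [-0.12, 0.13, 0.0, 0.0, 0.0, -0.1], [-0.12, 0.13, 0.0, 0.0, 0.0, -0.1], [-0.12, 0.13, 0.0, 0.0, 0.0, -0.1], [-0.12, 0.13, 0.0, 0.0, 0.0, -0.1], [-0.12, 0.13, 0.0, 0.0, 0.0, -0.1], [-0.12, 0.13, 0.0, 0.0, 0.0, -0.1], [-0.12, 0.13, 0.0, 0.0, 0.0, -0.1]]
```

View pics/ov10.png

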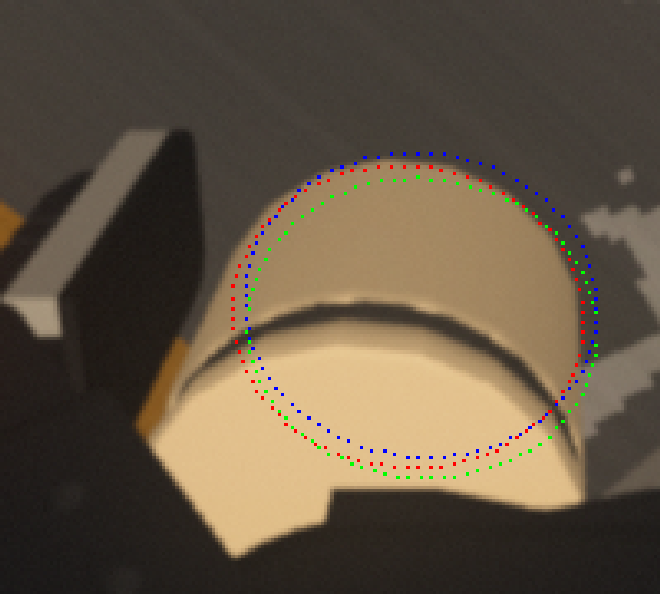

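View pics/c10.png

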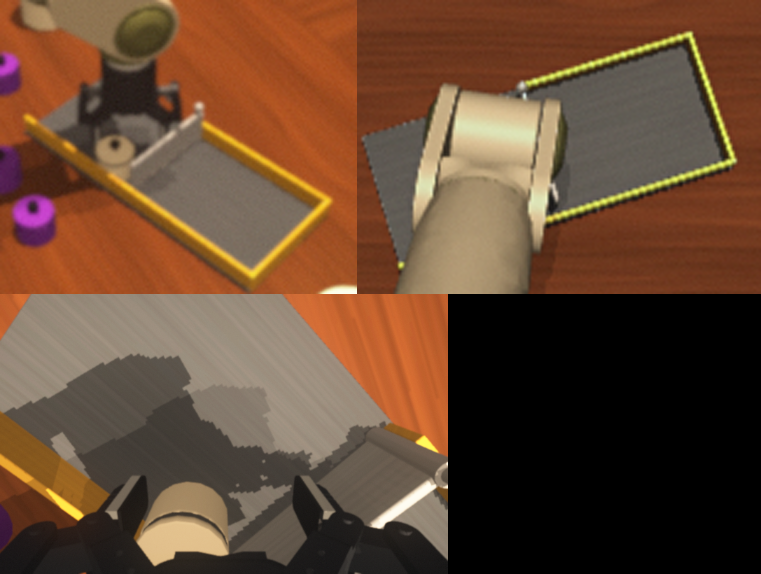

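move_arm([
  [-0.12,0.13,0,0,0,-0.1],
  [-0.12,0.13,0,0,0,-0.1],
  [-0.12,0.13,0,0,0,-0.1],
  [-0.12,0.13,0,0,0,-0.1],
  [-0.12,0.13,0,0,0,-0.1],
  [-0.12,0.13,0,0,0,-0.1],
  [-0.12,0.13,0,0,0,-0.1],
  [-0.12,0.13,0,0,0,-0.1],
  [-0.12,0.13,0,0,0,-0.1],
  [-0.12,0.13,0,0,0,-0.1],
])

```text
time_s: 13.4
eef_pos: [535.8, 31.0, 17.3]
ee_rot: [-0.001, 0.852, 0.524, -0.0]
force: [-2.7, 5.9, 3.6]
grip_width: 0.997
```

```bash
python3 look.py 11; python3 -c "
from ov import *
ov(11,[(-31,-45),(-31,-42),(-34,-45)],eyes.camera_params('wrist'))
path([(-41,-42,48)],10,17.3)"
```

```text
t 13.55 tool tray [-36.4  -4.3  17.3] phi 45.0 corner [-58.7 -42.2] F tray [-4.9  0.1  2.2] grip 1.0
t 13.55 tool tray [-36.4  -4.3  17.3] phi 45.0 corner [-58.7 -42.2] F tray [-4.9  0.1  2.2] grip 1.0
[[-0.1, 0.12, 0.0, -0.08, -0.02, -0.3], [-0.1, 0.12, 0.0, 0.0, 0.0, -0.3], [-0.1, 0.12, 0.0, 0.0, 0.0, -0.3], [-0.1, 0.12, 0.0, 0.0, 0.0, -0.3], [-0.1, 0.12, 0.0, 0.0, 0.0, -0.3], [-0.1, 0.12, 0.0, 0.0, 0.0, -0.3], [-0.11, 0.12, 0.0, 0.0, 0.0, -0.3], [-0.11, 0.12, 0.0, 0.0, 0.0, -0.3], [-0.11, 0.12, 0.0, 0.0, 0.0, -0.3], [-0.11, 0.11, 0.0, 0.0, 0.0, -0.3]]
```

View pics/ov11.png

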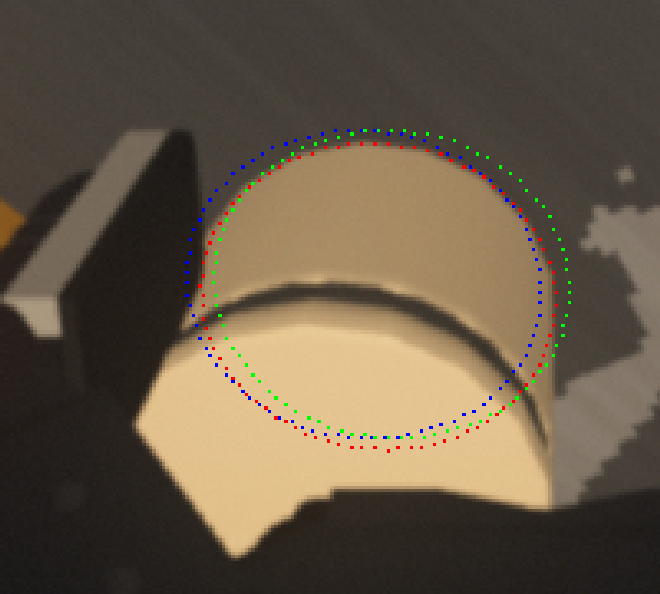

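View pics/c11.png

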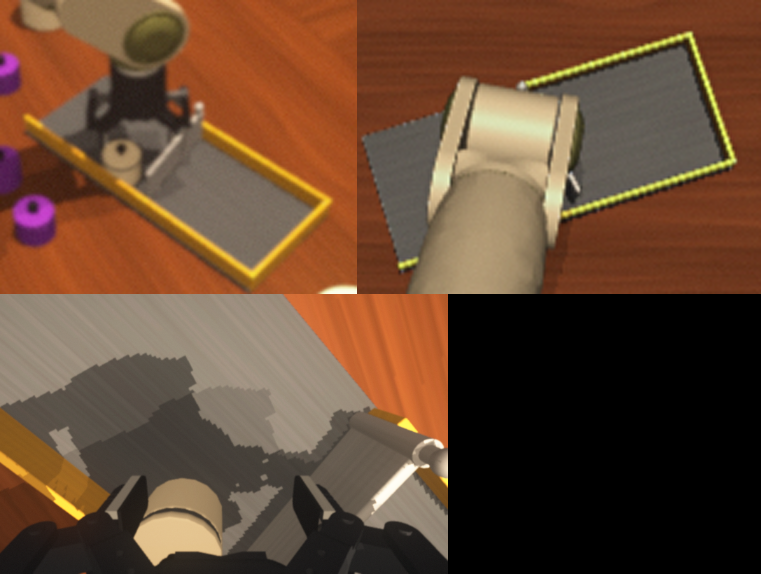

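move_arm([
  [-0.1,0.12,0,0,0,-0.3],
  [-0.1,0.12,0,0,0,-0.3],
  [-0.1,0.12,0,0,0,-0.3],
  [-0.1,0.12,0,0,0,-0.3],
  [-0.1,0.12,0,0,0,-0.3],
  [-0.1,0.12,0,0,0,-0.3],
  [-0.11,0.12,0,0,0,-0.3],
  [-0.11,0.12,0,0,0,-0.3],
  [-0.11,0.12,0,0,0,-0.3],
  [-0.11,0.11,0,0,0,-0.3],
])

```text
time_s: 14.55
eef_pos: [542.2, 16.6, 17.2]
ee_rot: [-0.001, 0.838, 0.546, -0.0]
force: [-2.1, 8.5, 1.4]
grip_width: 1.001
```

```bash
python3 look.py 12; python3 -c "
from ov import *
ov(12,[(-14,-45),(-14,-42),(-17,-45)],eyes.camera_params('wrist'))
path([(-27,-42,54)],10,17.3)"
```

```text
t 14.70 tool tray [-20.8  -2.7  17.2] phi 48.0 corner [-41.1 -41.7] F tray [-5.9  2.1  0.8] grip 1.003
t 14.70 tool tray [-20.8  -2.7  17.2] phi 48.0 corner [-41.1 -41.7] F tray [-5.9  2.1  0.8] grip 1.003
[[-0.06, 0.08, 0.0, -0.07, -0.05, -0.6], [-0.06, 0.08, 0.0, 0.0, 0.0, -0.6], [-0.06, 0.08, 0.0, 0.0, 0.0, -0.6], [-0.07, 0.08, 0.0, 0.0, 0.0, -0.6], [-0.07, 0.08, 0.0, 0.0, 0.0, -0.6], [-0.07, 0.07, 0.0, 0.0, 0.0, -0.6], [-0.07, 0.07, 0.0, 0.0, 0.0, -0.6], [-0.07, 0.07, 0.0, 0.0, 0.0, -0.6], [-0.07, 0.07, 0.0, 0.0, 0.0, -0.6], [-0.07, 0.07, 0.0, 0.0, 0.0, -0.6]]
```

View pics/ov12.png

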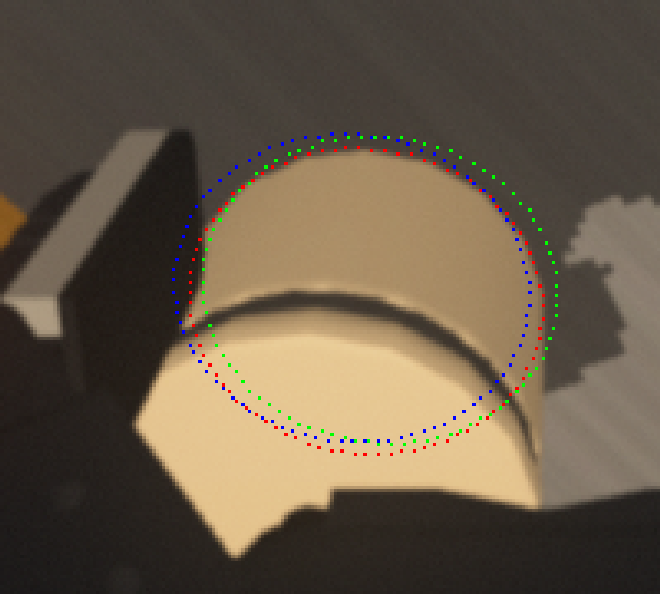

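View pics/c12.png

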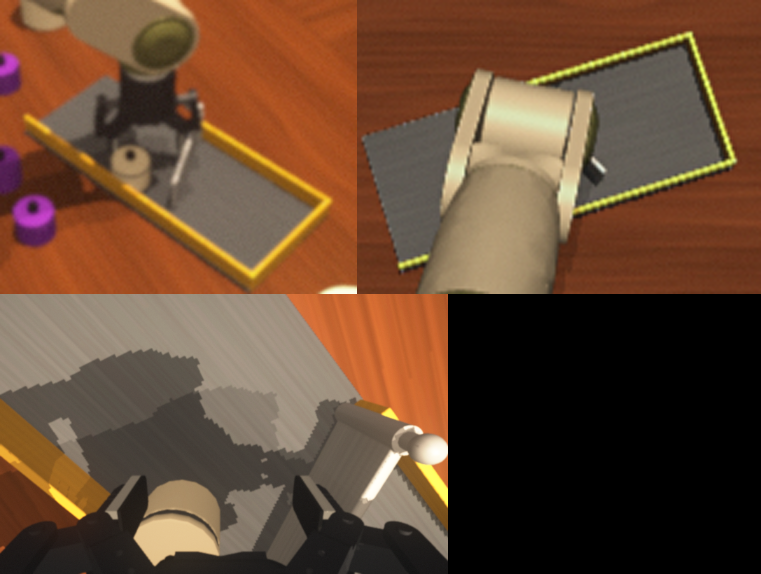

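```bash
python3 -c "
from tin import *
a=tray(ray('top',351,204.7,60));print(a,np.arctan2(a[0],82-a[1]),np.hypot(a[0],82-a[1]))"
```

```text
[ 59.86392077 -60.25485032] 0.39832623061594624 154.33771881640234
```

```bash
python3 -c "
import cv2
a=cv2.imread('pics/top12.png')[180:220,325:375];cv2.imwrite('pics/t12.png',cv2.resize(a,None,fx=12,fy=12,interpolation=cv2.INTER_NEAREST))
b=cv2.imread('pics/side12.png')[180:250,300:380];cv2.imwrite('pics/s12.png',cv2.resize(b,None,fx=8,fy=8,interpolation=cv2.INTER_CUBIC))"
```

```text
(no output)
```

View pics/t12.png

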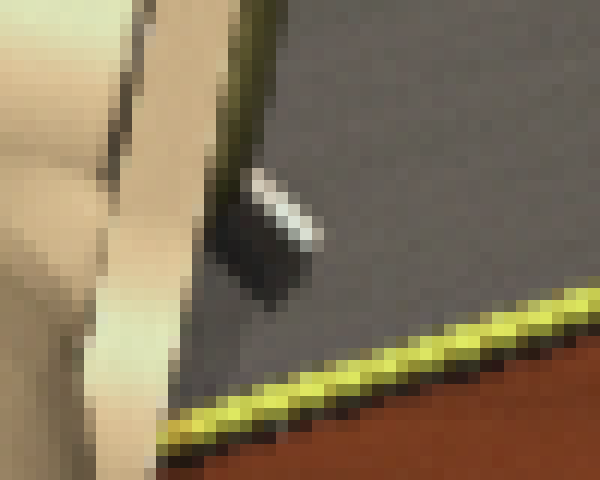

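View pics/s12.png

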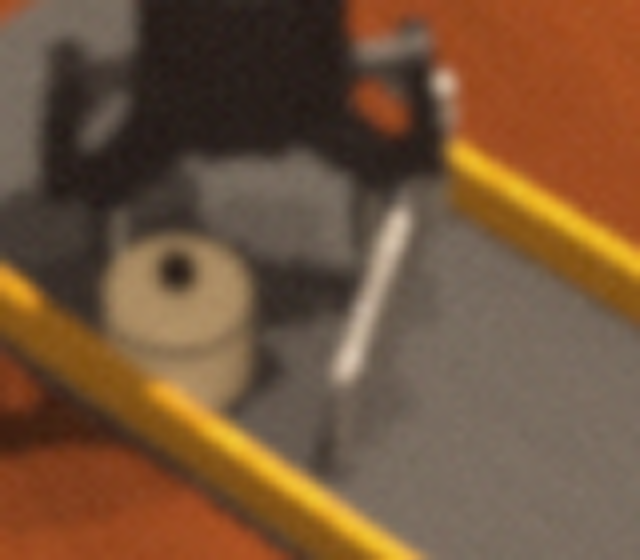

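```bash
python3 -c "
from tin import *
a=tray(ray('top',350.7,199,60));print(a,np.arctan2(a[0],82-a[1]),np.hypot(a[0],82-a[1]))
path([(-31,-42,50)],10,17.3)"
```

```text
[ 64.23965187 -44.00969431] 0.471456268750407 141.43965474107668
t 14.70 tool tray [-20.8  -2.7  17.2] phi 48.0 corner [-41.1 -41.7] F tray [-5.9  2.1  0.8] grip 1.003
[[-0.06, 0.06, 0.0, -0.07, -0.05, -0.2], [-0.06, 0.06, 0.0, 0.0, 0.0, -0.2], [-0.06, 0.06, 0.0, 0.0, 0.0, -0.2], [-0.06, 0.06, 0.0, 0.0, 0.0, -0.2], [-0.06, 0.06, 0.0, 0.0, 0.0, -0.2], [-0.06, 0.06, 0.0, 0.0, 0.0, -0.2], [-0.06, 0.06, 0.0, 0.0, 0.0, -0.2], [-0.06, 0.06, 0.0, 0.0, 0.0, -0.2], [-0.06, 0.06, 0.0, 0.0, 0.0, -0.2], [-0.06, 0.06, 0.0, 0.0, 0.0, -0.2]]
```

move_arm([
  [-0.06,0.06,0,0,0,-0.2],
  [-0.06,0.06,0,0,0,-0.2],
  [-0.06,0.06,0,0,0,-0.2],
  [-0.06,0.06,0,0,0,-0.2],
  [-0.06,0.06,0,0,0,-0.2],
  [-0.06,0.06,0,0,0,-0.2],
  [-0.06,0.06,0,0,0,-0.2],
  [-0.06,0.06,0,0,0,-0.2],
  [-0.06,0.06,0,0,0,-0.2],
  [-0.06,0.06,0,0,0,-0.2],
])

```text
time_s: 15.7
eef_pos: [545.7, 9.3, 17.3]
ee_rot: [-0.001, 0.828, 0.561, 0.0]
force: [-0.3, 10.6, 1.7]
grip_width: 1.004
```

```bash
python3 -c "
from go import *
path([(-13,-42,59),(3,-42,66)],10,17.3)"
```

```text
t 15.70 tool tray [-12.9  -1.8  17.3] phi 50.0 corner [-31.8 -41.4] F tray [-10.2   3.1   1.7] grip 1.004
[[-0.08, 0.1, 0.0, -0.06, -0.11, -0.9], [-0.08, 0.1, 0.0, 0.0, 0.0, -0.9], [-0.08, 0.09, 0.0, 0.0, 0.0, -0.9], [-0.09, 0.09, 0.0, 0.0, 0.0, -0.9], [-0.09, 0.09, 0.0, 0.0, 0.0, -0.9], [-0.09, 0.09, 0.0, 0.0, 0.0, -0.9], [-0.09, 0.08, 0.0, 0.0, 0.0, -0.9], [-0.09, 0.08, 0.0, 0.0, 0.0, -0.9], [-0.09, 0.08, 0.0, 0.0, 0.0, -0.9], [-0.1, 0.08, 0.0, 0.0, 0.0, -0.9]]
[[-0.09, 0.07, 0.0, 0.0, 0.0, -0.7], [-0.09, 0.07, 0.0, 0.0, 0.0, -0.7], [-0.09, 0.07, 0.0, 0.0, 0.0, -0.7], [-0.09, 0.06, 0.0, 0.0, 0.0, -0.7], [-0.09, 0.06, 0.0, 0.0, 0.0, -0.7], [-0.09, 0.06, 0.0, 0.0, 0.0, -0.7], [-0.09, 0.06, 0.0, 0.0, 0.0, -0.7], [-0.09, 0.06, 0.0, 0.0, 0.0, -0.7], [-0.09, 0.05, 0.0, 0.0, 0.0, -0.7], [-0.09, 0.05, 0.0, 0.0, 0.0, -0.7]]
```

move_arm([
  [-0.08,0.1,0,0,0,-0.9],
  [-0.08,0.1,0,0,0,-0.9],
  [-0.08,0.09,0,0,0,-0.9],
  [-0.09,0.09,0,0,0,-0.9],
  [-0.09,0.09,0,0,0,-0.9],
  [-0.09,0.09,0,0,0,-0.9],
  [-0.09,0.08,0,0,0,-0.9],
  [-0.09,0.08,0,0,0,-0.9],
  [-0.09,0.08,0,0,0,-0.9],
  [-0.1,0.08,0,0,0,-0.9],
])

```text
time_s: 16.7
eef_pos: [550.6, -2.3, 17.1]
ee_rot: [-0.002, 0.782, 0.623, -0.0]
force: [-4.7, 6.6, 4.3]
grip_width: 1.0
```

```bash
python3 look.py 13; python3 -c "
from ov import *
ov(13,[(14,-45),(14,-42),(11,-45)],eyes.camera_params('wrist'))
path([(3,-42,66)],10,17.3)"
```

```text
t 16.85 tool tray [-0.2 -0.7 17.1] phi 59.0 corner [-12.7 -42.8] F tray [-6.7 -1.5  3. ] grip 0.994
t 16.85 tool tray [-0.2 -0.7 17.1] phi 59.0 corner [-12.7 -42.8] F tray [-6.7 -1.5  3. ] grip 0.994
[[-0.08, 0.07, 0.0, -0.15, -0.06, -0.7], [-0.08, 0.07, 0.0, 0.0, 0.0, -0.7], [-0.08, 0.07, 0.0, 0.0, 0.0, -0.7], [-0.08, 0.07, 0.0, 0.0, 0.0, -0.7], [-0.08, 0.07, 0.0, 0.0, 0.0, -0.7], [-0.08, 0.07, 0.0, 0.0, 0.0, -0.7], [-0.08, 0.06, 0.0, 0.0, 0.0, -0.7], [-0.09, 0.06, 0.0, 0.0, 0.0, -0.7], [-0.09, 0.06, 0.0, 0.0, 0.0, -0.7], [-0.09, 0.06, 0.0, 0.0, 0.0, -0.7]]
```

View pics/ov13.png

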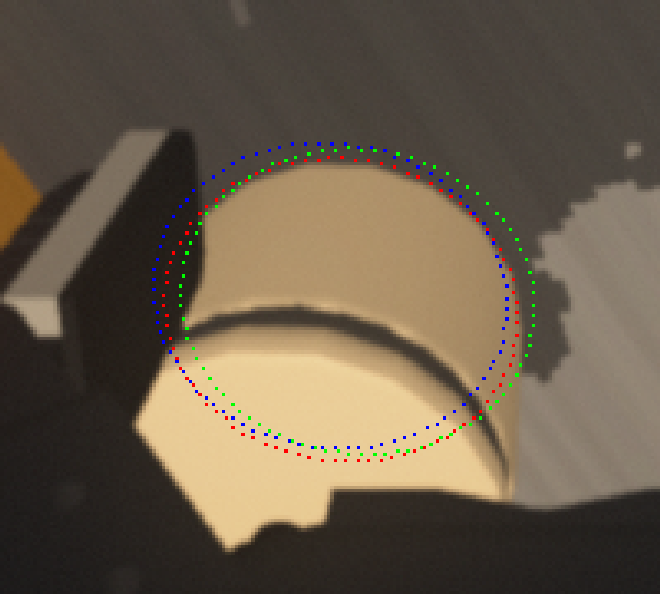

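View pics/c13.png

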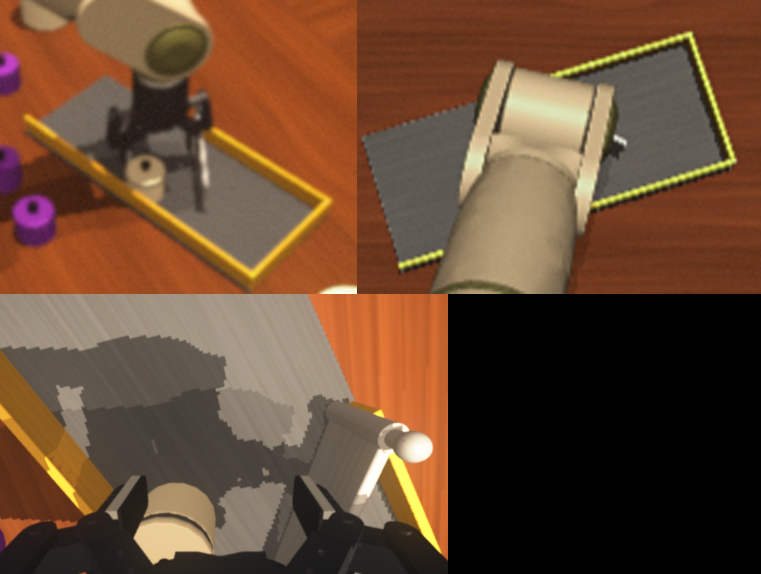

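move_arm([
  [-0.08,0.07,0,0,0,-0.7],
  [-0.08,0.07,0,0,0,-0.7],
  [-0.08,0.07,0,0,0,-0.7],
  [-0.08,0.07,0,0,0,-0.7],
  [-0.08,0.07,0,0,0,-0.7],
  [-0.08,0.07,0,0,0,-0.7],
  [-0.08,0.06,0,0,0,-0.7],
  [-0.09,0.06,0,0,0,-0.7],
  [-0.09,0.06,0,0,0,-0.7],
  [-0.09,0.06,0,0,0,-0.7],
])

```text
time_s: 17.85
eef_pos: [555.5, -12.1, 17.0]
ee_rot: [-0.002, 0.742, 0.67, -0.001]
force: [-5.9, 2.7, 3.0]
grip_width: 1.004
```

```bash
python3 -c "
from go import *
path([(24,-42,74)],10,17.3)"
```

```text
t 17.85 tool tray [10.4  0.9 17. ] phi 66.0 corner [  3.2 -42.4] F tray [-4.4 -4.8  3. ] grip 1.004
[[-0.13, 0.07, 0.0, -0.18, -0.06, -0.8], [-0.13, 0.07, 0.0, 0.0, 0.0, -0.8], [-0.13, 0.07, 0.0, 0.0, 0.0, -0.8], [-0.13, 0.06, 0.0, 0.0, 0.0, -0.8], [-0.13, 0.06, 0.0, 0.0, 0.0, -0.8], [-0.13, 0.06, 0.0, 0.0, 0.0, -0.8], [-0.14, 0.06, 0.0, 0.0, 0.0, -0.8], [-0.14, 0.05, 0.0, 0.0, 0.0, -0.8], [-0.14, 0.05, 0.0, 0.0, 0.0, -0.8], [-0.14, 0.05, 0.0, 0.0, 0.0, -0.8]]
```

move_arm([
  [-0.13,0.07,0,0,0,-0.8],
  [-0.13,0.07,0,0,0,-0.8],
  [-0.13,0.07,0,0,0,-0.8],
  [-0.13,0.06,0,0,0,-0.8],
  [-0.13,0.06,0,0,0,-0.8],
  [-0.13,0.06,0,0,0,-0.8],
  [-0.14,0.06,0,0,0,-0.8],
  [-0.14,0.05,0,0,0,-0.8],
  [-0.14,0.05,0,0,0,-0.8],
  [-0.14,0.05,0,0,0,-0.8],
])

```text
time_s: 18.85
eef_pos: [561.5, -24.0, 17.3]
ee_rot: [-0.002, 0.693, 0.721, 0.001]
force: [-1.6, 13.9, 5.1]
grip_width: 1.003
```

```bash
python3 look.py 14; python3 -c "
from ov import *
ov(14,[(51,-45),(51,-42),(48,-45)],eyes.camera_params('wrist'))
path([(47,-42,80)],10,17.3)"
```

```text
t 19.00 tool tray [24.   2.8 17.2] phi 74.0 corner [ 22.9 -41.1] F tray [-11.4   1.2   3.8] grip 1.003
t 19.00 tool tray [24.   2.8 17.2] phi 74.0 corner [ 22.9 -41.1] F tray [-11.4   1.2   3.8] grip 1.003
[[-0.19, 0.05, 0.0, -0.09, -0.15, -0.6], [-0.19, 0.04, 0.0, 0.0, 0.0, -0.6], [-0.19, 0.04, 0.0, 0.0, 0.0, -0.6], [-0.19, 0.04, 0.0, 0.0, 0.0, -0.6], [-0.19, 0.04, 0.0, 0.0, 0.0, -0.6], [-0.19, 0.03, 0.0, 0.0, 0.0, -0.6], [-0.19, 0.03, 0.0, 0.0, 0.0, -0.6], [-0.19, 0.03, 0.0, 0.0, 0.0, -0.6], [-0.19, 0.03, 0.0, 0.0, 0.0, -0.6], [-0.19, 0.02, 0.0, 0.0, 0.0, -0.6]]
```

View pics/ov14.png

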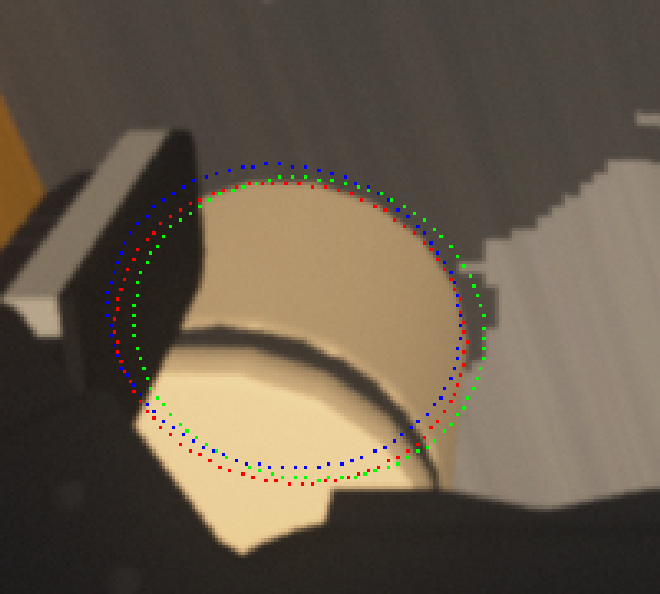

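View pics/c14.png

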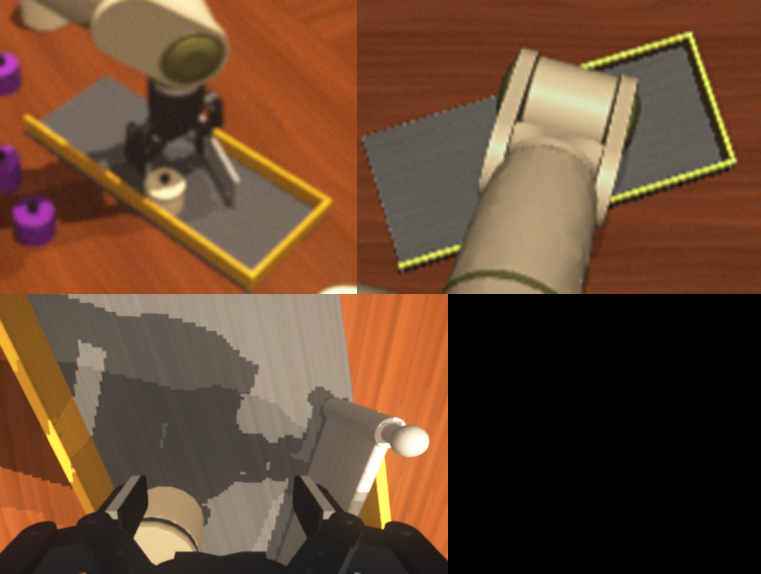

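move_arm([
  [-0.19,0.05,0,0,0,-0.6],
  [-0.19,0.04,0,0,0,-0.6],
  [-0.19,0.04,0,0,0,-0.6],
  [-0.19,0.04,0,0,0,-0.6],
  [-0.19,0.04,0,0,0,-0.6],
  [-0.19,0.03,0,0,0,-0.6],
  [-0.19,0.03,0,0,0,-0.6],
  [-0.19,0.03,0,0,0,-0.6],
  [-0.19,0.03,0,0,0,-0.6],
  [-0.19,0.02,0,0,0,-0.6],
])

```text
time_s: 20.0
eef_pos: [566.7, -43.1, 17.2]
ee_rot: [-0.002, 0.655, 0.756, 0.001]
force: [-1.6, 11.6, 4.8]
grip_width: 0.996
```

```bash
python3 -c "
from go import *
path([(70,-41,84)],10,17.3)"
```

```text
t 20.00 tool tray [43.4  1.9 17.2] phi 80.1 corner [ 46.9 -41.9] F tray [-11.5   2.1   4.8] grip 0.996
[[-0.2, 0.04, 0.0, -0.07, -0.17, -0.39], [-0.2, 0.04, 0.0, 0.0, 0.0, -0.39], [-0.2, 0.04, 0.0, 0.0, 0.0, -0.39], [-0.2, 0.04, 0.0, 0.0, 0.0, -0.39], [-0.2, 0.03, 0.0, 0.0, 0.0, -0.39], [-0.2, 0.03, 0.0, 0.0, 0.0, -0.39], [-0.2, 0.03, 0.0, 0.0, 0.0, -0.39], [-0.2, 0.03, 0.0, 0.0, 0.0, -0.39], [-0.2, 0.03, 0.0, 0.0, 0.0, -0.39], [-0.2, 0.03, 0.0, 0.0, 0.0, -0.39]]
```

move_arm([
  [-0.2,0.04,0,0,0,-0.39],
  [-0.2,0.04,0,0,0,-0.39],
  [-0.2,0.04,0,0,0,-0.39],
  [-0.2,0.04,0,0,0,-0.39],
  [-0.2,0.03,0,0,0,-0.39],
  [-0.2,0.03,0,0,0,-0.39],
  [-0.2,0.03,0,0,0,-0.39],
  [-0.2,0.03,0,0,0,-0.39],
  [-0.2,0.03,0,0,0,-0.39],
  [-0.2,0.03,0,0,0,-0.39],
])

```text
time_s: 21.0
eef_pos: [573.5, -62.5, 17.2]
ee_rot: [-0.001, 0.629, 0.778, 0.0]
force: [-2.2, 9.8, 3.1]
grip_width: 0.999
```

```bash
python3 look.py 15; python3 -c "
from ov import *
ov(15,[(97,-45),(97,-42),(94,-45)],eyes.camera_params('wrist'))
path([(92,-41,86)],10,17.3)"
```

```text
t 21.15 tool tray [64.2  2.2 17.2] phi 83.9 corner [ 70.7 -41.2] F tray [-8.6  0.2  2.6] grip 1.0
t 21.15 tool tray [64.2  2.2 17.2] phi 83.9 corner [ 70.7 -41.2] F tray [-8.6  0.2  2.6] grip 1.0
[[-0.2, 0.02, 0.0, -0.07, -0.12, -0.21], [-0.2, 0.02, 0.0, 0.0, 0.0, -0.21], [-0.2, 0.02, 0.0, 0.0, 0.0, -0.21], [-0.2, 0.02, 0.0, 0.0, 0.0, -0.21], [-0.2, 0.02, 0.0, 0.0, 0.0, -0.21], [-0.2, 0.02, 0.0, 0.0, 0.0, -0.21], [-0.2, 0.02, 0.0, 0.0, 0.0, -0.21], [-0.2, 0.02, 0.0, 0.0, 0.0, -0.21], [-0.2, 0.01, 0.0, 0.0, 0.0, -0.21], [-0.2, 0.01, 0.0, 0.0, 0.0, -0.21]]
```

View pics/ov15.png

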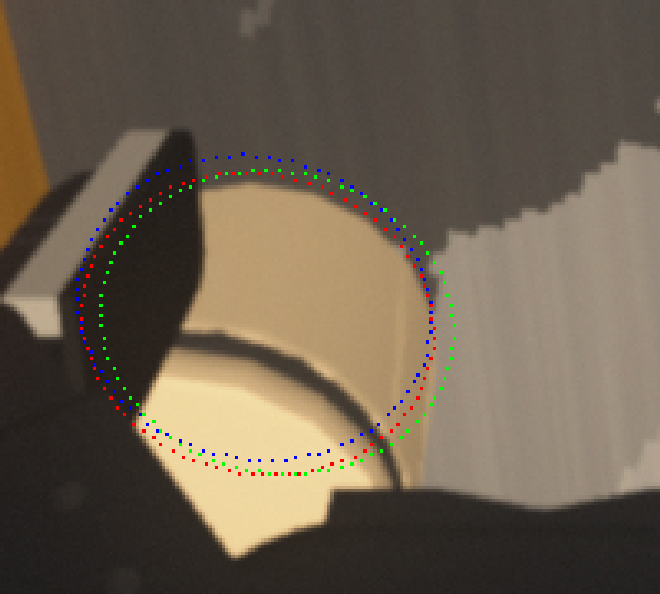

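View pics/c15.png

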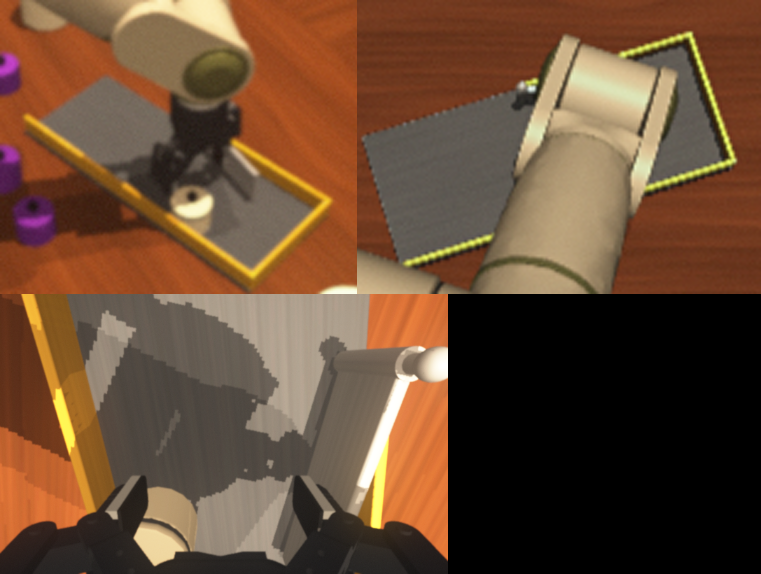

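move_arm([
  [-0.2,0.02,0,0,0,-0.2],
  [-0.2,0.02,0,0,0,-0.2],
  [-0.2,0.02,0,0,0,-0.2],
  [-0.2,0.02,0,0,0,-0.2],
  [-0.2,0.02,0,0,0,-0.2],
  [-0.2,0.02,0,0,0,-0.2],
  [-0.2,0.02,0,0,0,-0.2],
  [-0.2,0.02,0,0,0,-0.2],
  [-0.2,0.01,0,0,0,-0.2],
  [-0.2,0.01,0,0,0,-0.2],
])

```text
time_s: 22.15
eef_pos: [579.8, -81.7, 17.2]
ee_rot: [-0.001, 0.615, 0.789, 0.0]
force: [-1.3, 9.7, 3.2]
grip_width: 0.998
```

```bash
python3 -c "
from go import *
path([(118,-41,89)],10,17.3)"
```

```text
t 22.15 tool tray [84.1  2.3 17.2] phi 85.9 corner [ 92.1 -40.8] F tray [-9.6  1.8  3.2] grip 0.998
[[-0.24, 0.01, 0.0, -0.05, -0.14, -0.31], [-0.24, 0.01, 0.0, 0.0, 0.0, -0.31], [-0.24, 0.01, 0.0, 0.0, 0.0, -0.31], [-0.24, 0.01, 0.0, 0.0, 0.0, -0.31], [-0.24, 0.01, 0.0, 0.0, 0.0, -0.31], [-0.24, 0.0, 0.0, 0.0, 0.0, -0.31], [-0.24, 0.0, 0.0, 0.0, 0.0, -0.31], [-0.24, 0.0, 0.0, 0.0, 0.0, -0.31], [-0.24, 0.0, 0.0, 0.0, 0.0, -0.31], [-0.24, 0.0, 0.0, 0.0, 0.0, -0.31]]
```

move_arm([
  [-0.24,0.01,0,0,0,-0.3],
  [-0.24,0.01,0,0,0,-0.3],
  [-0.24,0.01,0,0,0,-0.3],
  [-0.24,0.01,0,0,0,-0.3],
  [-0.24,0.01,0,0,0,-0.3],
  [-0.24,0,0,0,0,-0.3],
  [-0.24,0,0,0,0,-0.3],
  [-0.24,0,0,0,0,-0.3],
  [-0.24,0,0,0,0,-0.3],
  [-0.24,0,0,0,0,-0.3],
])

```text
time_s: 23.15
eef_pos: [586.7, -104.9, 17.2]
ee_rot: [-0.001, 0.594, 0.804, 0.0]
force: [-1.9, 6.7, 2.3]
grip_width: 1.0
```

```bash
python3 look.py 16; python3 -c "
from ov import *
ov(16,[(146,-45),(146,-42),(143,-45)],eyes.camera_params('wrist'))"
```

```text
t 23.30 tool tray [108.9   1.5  17.1] phi 88.9 corner [119.1 -41.2] F tray [-4.8 -1.6  2.2] grip 0.998
```

View pics/ov16.png

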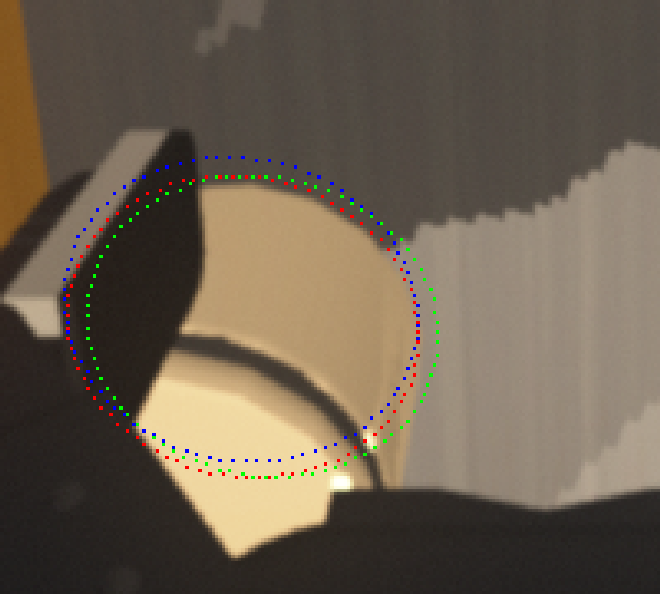

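View pics/c16.png

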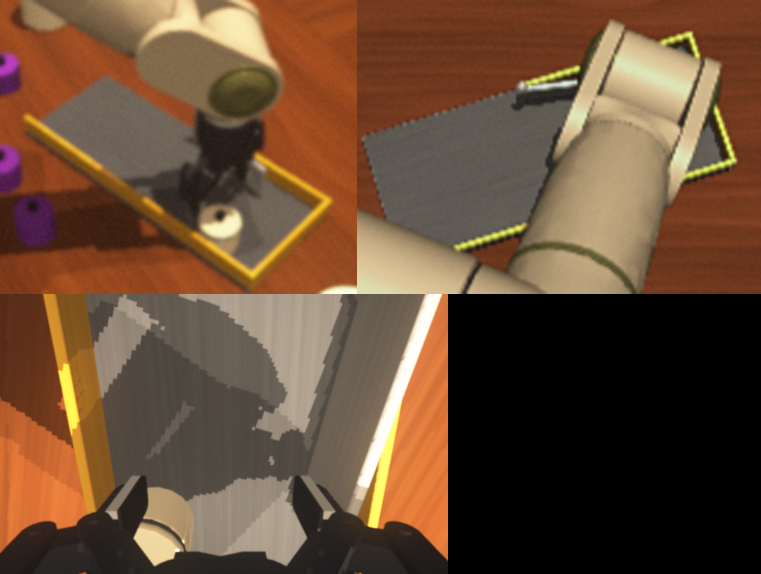

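move_arm([
  [0.2,0,0,0,0,0],
  [0.3,0,0,0,0,0],
  [0.3,0,0,0,0,0],
  [0.2,0,0,0,0,0],
  [0,0,-0.5,0,0,0],
  [0,0,-1,0,0,0],
  [0,0,-1.5,0,0,0],
  [0,0,-2,0,0,0],
  [0,0,-2,0,0,0],
  [0,0,-2,0,0,0],
])

```text
time_s: 24.3
eef_pos: [585.2, -96.6, 110.2]
ee_rot: [0.002, 0.594, 0.804, 0.001]
force: [-0.1, -0.1, -0.2]
grip_width: 0.998
```

move_arm([
  [0,0,-2,0,0,0],
  [0,0,-2,0,0,0],
  [0,0,-2,0,0,0],
  [0,0,-2,0,0,0],
  [2,0,-1,0,0,0],
  [3,0,0,0,0,0],
  [3,0,0,0,0,0],
  [3,0,0,0,0,0],
  [3,0,0,0,0,0],
  [2,0,0,0,0,0],
])

```text
time_s: 25.3
eef_pos: [536.3, 59.3, 198.4]
ee_rot: [0.001, 0.594, 0.805, 0.001]
force: [-0.0, 0.1, -0.3]
grip_width: 1.0
```

```bash
python3 look.py 17
```

```text
t 25.45 tool tray [-61.9   5.1 198.2] phi 89.0 corner [-51.6 -37.6] F tray [-0.1  0.5  0.6] grip 0.999
```

View pics/c17.png

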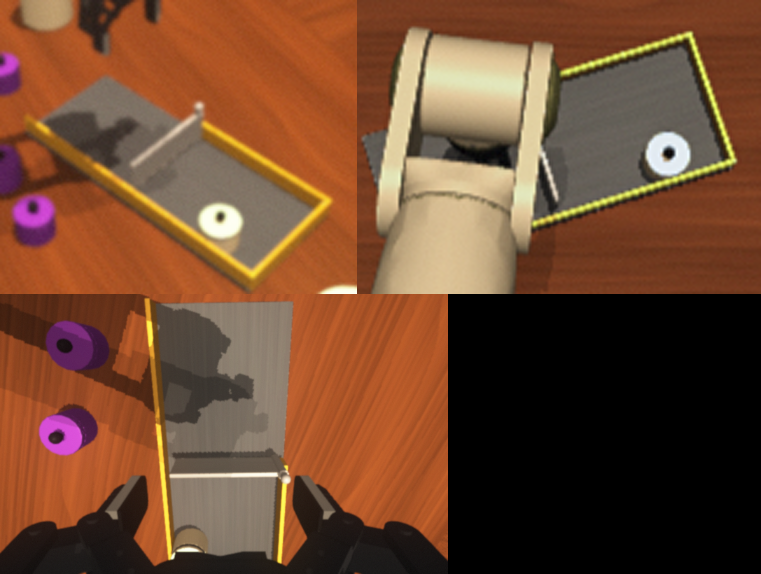

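```bash
python3 -c "
from tin import *
im=cv2.imread('pics/top17.png');w=cv2.inRange(im[175:215,355:400],(200,200,200),(255,255,255));(u,v),r=cv2.minEnclosingCircle(max(cv2.findContours(w,0,1)[0],key=cv2.contourArea));print(u+355,v+175,r,tray(ray('top',u+355,v+175,50)))
a=tray(ray('top',250+(557-357)/2.45,130+203/2.45,60));print('gate edge',a)
s=ctrl.sense();print(s['time_s'],np.abs(s['dq']).max())
order.finish_job()"
```

```text
376.51020431518555 192.30612182617188 8.657227516174316 [144.40670304 -46.55316281]
gate edge [ -1.27530342 -66.14898379]
25.45 0.04017759102265698
the job is handed in; nothing more can be done
```

The job is handed in after about 25.5 s of the 51 s allowed. The tin stands upright in the pen and the gate is shut behind it.

**What I did:** One open finger swung the gate to about 1.4 rad (planned figure). The other pushed the tin along the rail, sliding it on the tray floor through the gateway. I then backed off 10 mm and lifted straight clear, and the gate swung shut.

**Last checks:**
- **Tin:** the top camera puts it at about tray x = 144 mm, y = -46.5 mm. The rail limits y to -45 mm, so this agrees within camera error. Both are inside the required range.
- **Gate:** its free edge is back at tray x of about -1 mm, so the gate is shut. The edge's y reads -66 mm against an expected -60 mm because I picked that pixel roughly.
- **Robot:** it touches nothing, and the measured force is about 0.
- **Gate angle before the tin passed:** 0.47 rad with the tin at x of about -14 mm, measured from the top camera, and it opened further from there.
- **Canisters and cup:** the gripper stayed clear of them throughout, but I did not measure their positions again at the end.

**What went wrong:** The first diagonal push wedged the tin against the rail with about 55 N at the wrist. I backed off, moved the finger almost directly behind the tin, and the second try still pushed hard (about 15 N sideways and forward). A third, better-aligned push ran smoothly with about 5 to 12 N, most of it from the gate spring. The wrist force stayed below its limit at every reading I took.

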